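# Serve the foil-wrapped chocolate to the guest with the blue coaster

## Task

Pick up the small white cup, tip the gold chocolate ball out of it into the green serving dish and stand the cup upright on the table again. Then lift the dish off its mat by its wooden handle, only once the ball lies in the middle, and in the air turn it about a quarter turn so that its white lip points at the blue coaster (left or right of the dish), keeping the dish level and the ball in the middle. Finish while still holding the dish still and level by its handle, roughly 10 cm above the middle of its mat; do not put it down or let go, and leave the other things on the table alone.

Things in the scene. Friction and masses are not known exactly. Their poses are not given: they have to be found in the camera images.
- dish: Round dark green dish, loose, about 220 g, on the mat at the start. Origin: centre of its underside, z up. Rim 170 mm across, 43 mm high; inside a shallow cone falls 16 degrees to a small flat middle 8 mm above the origin, so the ball rolls to the middle by itself. A wooden bar handle sticks out along its -x, a white lip along its +x.
- dish_handle (a point): Grip point of the handle, 126 mm from the dish's axis along its -x, 36 mm above its underside; axes as the dish. The handle is a light wooden bar running radially (dish x) from 82 to 154 mm from the axis, 18 mm wide (dish y), 22 mm tall (25 to 47 mm above the dish's underside), free on both sides.
- dish_lip (a point): Point on the white lip, a flat tab 50 mm wide and 6 mm thick at the rim across from the handle, 108 mm from the dish's axis along its +x, 38 mm above its underside.
- dish_middle (a point): Where the ball's centre is when it lies in the middle of the dish: on the dish's axis, 24 mm above its underside.
- cup: Small white ceramic cup, loose, about 120 g, standing upright on the table left or right of the mat, the ball inside. Origin: centre of its underside, z up (its yaw means nothing). 55 mm tall, outside 48 mm across at the foot and 58 mm at the rim, wall 3 mm, floor 6 mm thick, no handle. The ball rolls out once the cup is tipped somewhat past level (about 100 degrees from upright).
- cup_rim (a point): Centre of the cup's mouth, 55 mm above its underside.
- ball_center (a point): Centre of the loose ball, a gold foil-wrapped chocolate 32 mm across, about 30 g; its rolling is damped, it stays put on slopes below about 6 degrees.
- mat: Dark grey place mat, fixed, 200 mm (its x) by 300 mm (its y), 2 mm thick. Origin: centre of its underside. At the start the dish stands on its middle with the handle towards the robot, the lip roughly along the mat's +x.
- coaster_blue: Round flat blue coaster, fixed to the table, 90 mm across, 6 mm thick. Origin: centre of its underside. It lies 210 mm from the mat's middle, on either its left or its right (mat +y or -y); an orange one lies on the other side.
- coaster_orange: The other coaster, orange, same size: not the one to point at.
- candle: Candle in an amber glass jar with a dark lid, 60 mm across, 76 mm tall, loose bystander standing on the side of the mat where the cup is not. Origin: centre of its underside.
- mug: Blue mug, 76 mm across, 90 mm tall, handle along its +y, loose bystander on the right. Origin: centre of its underside.
- book: Thick book lying flat, 170 x 230 x 50 mm, loose bystander on the left. Origin: centre of its underside.
There are look-alikes about, which are no part of the job. Leave any turquoise look-alike of the cup alone.

How it is judged:
On the way, in this order (a step that is already met when the one before it is completed fails the run):
1. the cup is lifted off the table with the ball still in it (height (world z) of cup above 0.03 m and distance between ball_center and cup below 0.06 m and contact force between the fingers and cup above 0.3 N), for 0.1 s.
2. the cup, held over the dish, is tipped past 70 degrees (angle between cup's own z axis and vertical above 1.22 rad and horizontal distance between cup_rim and dish below 0.12 m and contact force between the fingers and cup above 0.3 N), for 0.1 s.
3. the ball lies in the middle of the dish on its mat, and the cup stands upright on the table, let go (distance between ball_center and dish_middle below 0.02 m and height (world z) of dish below 0.008 m and angle between cup's own z axis and vertical below 0.15 rad and height (world z) of cup below 0.012 m and contact force between the fingers and cup below 0.1 N), for 0.2 s.
4. the dish is lifted by the fingers off its mat before it is turned, the ball in its middle (height (world z) of dish above 0.02 m and contact force between the fingers and dish above 0.5 N and distance between ball_center and dish_middle below 0.025 m and x of coaster_blue in the frame of dish below 0.13 m), for 0.1 s.
At the end, for the whole second after the job is handed in: Dish held by its handle, 40-200 mm above the table, within 80 mm of the mat's middle, level to 0.13 rad, still; ball within 20 mm of its middle; lip pointing at the blue coaster (its centre within 45 mm of the dish's x line); cup upright on the table, let go (contact force between the fingers and dish above 0.5 N and horizontal distance between the grasp point and dish_handle below 0.04 m and height (world z) of dish between 0.04 and 0.2 m and horizontal distance between dish and mat below 0.08 m and angle between dish's own z axis and vertical below 0.13 rad and linear speed of dish below 0.03 m/s and distance between ball_center and dish_middle below 0.02 m and x of coaster_blue in the frame of dish above 0.08 m and y of coaster_blue in the frame of dish between -0.045 and 0.045 m and angle between cup's own z axis and vertical below 0.15 rad and height (world z) of cup below 0.012 m and contact force between the fingers and cup below 0.1 N); the arm keeps its last pose, push and grip.
It fails at once if the dish is in the air with the ball more than 35 mm from its middle (height (world z) of dish above 0.02 m and distance between ball_center and dish_middle above 0.035 m).
It fails at once if the dish is tilted more than 0.25 rad (angle between dish's own z axis and vertical above 0.25 rad).
It fails at once if the ball has fallen onto the table (height (world z) of ball_center below 0.0195 m).
It fails at once if the candle, mug or book is moved more than 20 mm (distance of any of candle, mug, book from where it was at the start of the episode above 0.02 m).
It also fails if it takes over 72 s, if anything falls off the work surface, if the arm or the gripper's body presses on something with over 40 N, if the wrist force passes 120 N, or if a joint passes its speed limit or range.

## Robot

A 6-joint arm with a two-finger parallel gripper is mounted at the origin on the work surface. World frame = base frame: x ahead of the robot, y to its left, z up, the work surface at z = 0. Lengths are in m, angles in rad, forces in N, time in s.
With the tool pointing down it reaches from about 0.25 to 0.775 m from the base axis. Payload 4 kg.
Tool frame: the origin (TCP) lies midway between the tips of the shut fingers; the grasp point (between the pads) lies 19 mm behind it; z points along the fingers, y is the line along which they close (so a half turn about z gives the same grasp; the last joint's range is limited). The gripper opens to 94 mm and grips with 3 to 60 N. Pads are 16 mm wide; open, the fingers measure 119 mm over their backs; the gripper's body (75 mm by 177 mm) begins 78 mm behind the grasp point.
Start: joints at [1.096, 0.087, 1.371, -0, 1.684, -0.103], TCP at [0.2, 0.512, 0.206] pointing down, gripper open.
Joint ranges: [-3.1, 3.1], [-0.76, 2.03], [0.27, 2.55], [-1.08, 4.22], [0.17, 2.65], [-2.57, 2.57]. Speed limits (rad/s): [2.79, 2.79, 3.14, 3.14, 3.14, 3.14].

## Interface

Orientations are given as [roll, pitch, yaw] about the fixed x, y, z axes, in that order (R = Rz(yaw) Ry(pitch) Rx(roll)).
In Python, from bench import robot gives the robot as it stands.
- The arm moves only by the tool servo_tool, never from a script. Its argument "moves" is a list of rows, each a list of 5 numbers: the shift along the tool's x, y, z in units of 25 mm (1.0 is 25 mm), then the turn about the tool's z in units of 6 degrees (1.0 is 6 degrees), then the closure, from 0 (fully open) to 1 (shut). In form: [[dx, dy, dz, yaw, gripper], ...]. A call has 1 to 10 rows; each row is the pose to reach, as a shift and turn from the pose commanded when the call began, along the tool's axes at that moment; what a row does not reach only later rows make up. A row lasts 1/12 s, in which the tool goes at most 41.7 mm and 7.16 degrees, less where a joint would pass 70% of its speed; a pose out of reach is approached as far as the arm can. A call with a gripper value outside its range is refused whole. The fingers move at their own pace and stop on an object; the grip force is fixed at half the most. Time passes only in rows, so rows that repeat a pose let the fingers close. It gives the time, the measured TCP pose, the force, the opening and the grip force at its end, in the units of the state.
- robot.get_obs(): the state, without advancing time (a new reading comes with each control period).
- robot.snapshot(name): name is "scene" or "top" or "wrist"; returns a dict with "image" (420x560x3 uint8, blue, green, red), "fx", "fy", "cx", "cy" (pixels), "eye" and "orientation" of the camera in the world; the wrist camera has in their place "T_tool_cam" (4x4, takes a point from camera to tool coordinates, whose origin is the TCP and whose axes are the flange's). Camera axes: x right, y down, z forward; pixel columns grow to the right and rows downward; lengths in m; the calibration is good to about 2 mm. A picture is of the moment at which its call begins: read the wrist's pose just before it. There is no depth.
- robot.close_job(): hands the job in; it is judged then, once.
The state is a dict: "time": time; "joint_positions": joint angles; "qvel": joint speeds; "joint_torque": joint torques, N m; "tool_pos": TCP position; "ee_rot": TCP orientation; "wrist_force": force on the tool from outside, world axes, zero at the start; "wrist_torque": the same for the moment, N m; "width": finger opening in m; "finger_force": force on a finger pad.
Only numpy, scipy, OpenCV 4.12 (cv2) and the standard library are available. Lean on these libraries where they do the work, as an engineer would, in place of code of your own. Each camera call takes 0.05 s, during which the arm holds its last target. There are 200 camera calls.

## Working session

There is one attempt and no reset: what is moved stays moved. The work goes in short steps, Python scripts to look and compute and a tool call to move; the robot and the scene stay as the last step left them, time stands still between calls to the robot, and variables do not carry over. Pictures are saved under pics/ and viewed, at most 10 in all, crops included, and the job is handed in when it is done.

Besides the shell and the picture viewer there is one more tool, called after "Emit:" as name([rows], argument=value, ...), one row to a line, values as JSON. servo_tool: Moves the arm, as the interface text tells. Its arguments: {"type":"object","properties":{"moves":{"type":"array"}},"required":["moves"]}

```bash
ls -la; mkdir -p pics; python3 - <<'E'
from bench import robot
import cv2,json
print(robot.get_obs())
import numpy as np
ims=[]
for n in("scene","top","wrist"):
    s=robot.snapshot(n); np.save(f"pics/{n}0.npy",s,allow_pickle=True); cv2.imwrite(f"pics/{n}0.png",s["image"])
    print(n,{k:v for k,v in s.items() if k!="image"})
E
```

```text
total 12
drwxr-xr-x  3 agent agent 4096 Nov 28 22:40 .
drwxr-xr-x 23 root  root  4096 Nov 28 22:40 ..
drwxr-xr-x  2 agent agent 4096 Nov 28 22:40 pics
{'time': 0.0, 'joint_positions': array([ 1.09590939e+00,  8.79889512e-02,  1.37223652e+00, -4.01330860e-05,
        1.68357539e+00, -1.03112587e-01]), 'qvel': array([-0.00075965, -0.0002758 ,  0.00246373,  0.00246116, -0.00245134,
        0.00118819]), 'joint_torque': array([-4.35894333e-05, -3.40177310e+01, -3.02427328e+01,  7.18908501e-02,
        3.28500720e-02, -1.69117734e-04]), 'tool_pos': array([0.19957501, 0.51193688, 0.20429461]), 'ee_rot': array([-3.13939206e+00, -1.87615069e-04,  2.76981363e+00]), 'wrist_force': array([-0.16267916, -0.22589884,  1.01354917]), 'wrist_torque': array([ 0.03789128, -0.02312183, -0.03513749]), 'finger_force': 0.0, 'width': 0.09397121425200199}
scene {'fx': 391.6295738895218, 'fy': 391.6295738895218, 'cx': 282.0671153345591, 'cy': 208.01482376240958, 'eye': array([ 0.96067657, -0.53156477,  0.8690836 ]), 'orientation': array([-2.42597672,  0.00676193,  0.67463591])}
top {'fx': 524.2013353125299, 'fy': 524.2013353125299, 'cx': 284.09923311818727, 'cy': 208.33371971509152, 'eye': array([0.43597017, 0.01838247, 1.53750955]), 'orientation': array([-3.08928749,  0.00755957, -1.5727061 ])}
wrist {'fx': 293.44863164974083, 'fy': 293.44863164974083, 'cx': 278.57273224629, 'cy': 215.0351090379133, 'T_tool_cam': array([[ 3.07462222e-04, -9.57957642e-01, -2.86909502e-01,
         8.40122382e-02],
       [ 9.99999949e-01,  2.68153632e-04,  1.76300836e-04,
        -2.91891669e-04],
       [-9.19529080e-05, -2.86909541e-01,  9.57957675e-01,
        -1.79319831e-01],
       [ 0.00000000e+00,  0.00000000e+00,  0.00000000e+00,
         1.00000000e+00]])}
```

View pics/top0.png

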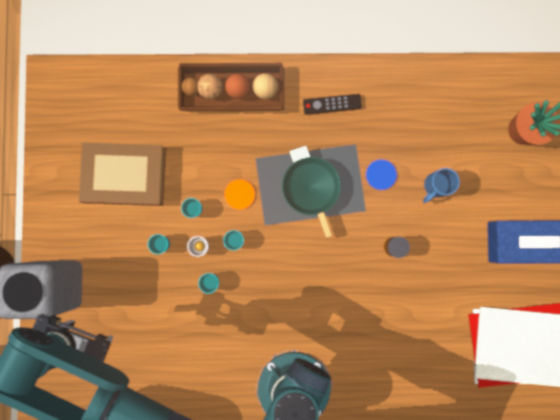

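View pics/scene0.png

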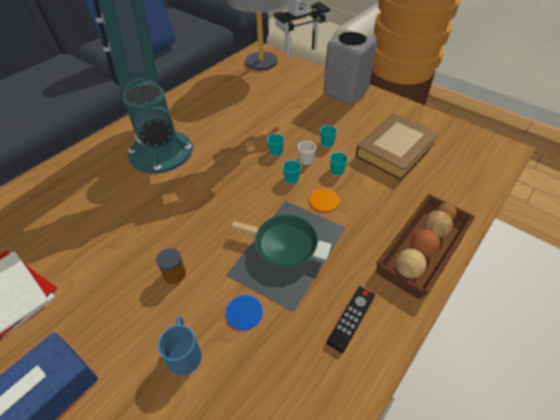

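The top view shows the white cup with the gold ball at px (198,246). Four turquoise look-alikes surround it at (191,208), (159,244), (234,240) and (208,283). The dish is at (312,186) with its handle tip at (326,234) and its lip at (300,154). The blue coaster is at (382,175) on the right, the orange one at (239,194), the candle at (398,247) and the mug at (443,183). Next I'll measure and enlarge the cup.

```bash
cat > h.py <<'E'
import numpy as np,cv2
from scipy.spatial.transform import Rotation as R
def load(f): return np.load(f,allow_pickle=True).item()
def ray(s,uv):
    d=np.array([(uv[0]-s['cx'])/s['fx'],(uv[1]-s['cy'])/s['fy'],1.]); 
    return s['eye'],R.from_euler('xyz',s['orientation']).as_matrix()@d
def plane(s,uv,z):
    e,d=ray(s,uv); return e+d*(z-e[2])/d[2]
def two(s1,u1,s2,u2):
    (e1,d1),(e2,d2)=ray(s1,u1),ray(s2,u2)
    t=np.linalg.lstsq(np.c_[d1,-d2],e2-e1,rcond=None)[0]
    a,b=e1+d1*t[0],e2+d2*t[1]; return (a+b)/2,np.linalg.norm(a-b)
def proj(s,P):
    p=R.from_euler('xyz',s['orientation']).as_matrix().T@(np.asarray(P)-s['eye'])
    return p[0]/p[2]*s['fx']+s['cx'],p[1]/p[2]*s['fy']+s['cy']
def blobs(s,lo,hi,amin=25,roi=None):
    m=cv2.inRange(cv2.cvtColor(s['image'],cv2.COLOR_BGR2HSV),lo,hi)
    if roi: k=np.zeros_like(m);k[roi[1]:roi[3],roi[0]:roi[2]]=1;m*=k
    n,_,st,c=cv2.connectedComponentsWithStats(m)
    return [(c[i].round(1).tolist(),st[i].tolist()) for i in range(1,n) if st[i][4]>=amin]
def wristcam(snap,obs):
    T=snap['T_tool_cam'];Rt=R.from_euler('xyz',obs['ee_rot']).as_matrix()
    return dict(snap,eye=Rt@T[:3,3]+obs['tool_pos'],orientation=R.from_matrix(Rt@T[:3,:3]).as_euler('xyz'))
E
python3 - <<'E'
from h import *
t,s=load('pics/top0.npy'),load('pics/scene0.npy')
cols=dict(blue=((108,200,120),(125,255,255)),orange=((10,230,200),(20,255,255)),turq=((80,150,60),(95,255,255)),white=((0,0,170),(179,60,255)),gold=((15,100,120),(30,255,255)))
for k,(lo,hi) in cols.items():
    for n,c,roi in(('top',t,(140,140,420,300)),('scene',s,(200,110,360,340))): print(k,n,blobs(c,lo,hi,12,roi))
for n,uv,z in[('cup',(198,246),.055),('blue',(382,175),.006),('orange',(239.5,194),.006),('handle end',(328,235),.045),('handle root',(320,213),.045),('lip',(300,154),.04),('dish rim',(312,186),.043),('candle',(398,247),.076),('book corner',(164,205),.05)]:
    print(n,plane(t,uv,z).round(3))
a=cv2.resize(t['image'][190:300,130:270],None,fx=4,fy=4,interpolation=cv2.INTER_CUBIC);b=cv2.resize(s['image'][110:210,250:370],None,fx=2,fy=2,interpolation=cv2.INTER_CUBIC)
b=cv2.copyMakeBorder(b,0,a.shape[0]-b.shape[0],0,0,cv2.BORDER_CONSTANT);cv2.imwrite('pics/crop1.png',np.hstack([a,b]))
E
```

```text
blue top []
blue scene []
orange top [([239.3, 194.0], [225, 180, 29, 29, 645])]
orange scene [([323.9, 199.4], [311, 190, 27, 20, 427])]
turq top [([164.6, 244.4], [161, 238, 7, 12, 37]), ([214.0, 277.8], [211, 276, 6, 5, 13]), ([210.6, 281.9], [206, 278, 11, 9, 37])]
turq scene [([327.5, 135.2], [321, 126, 15, 20, 238]), ([275.3, 144.0], [268, 135, 15, 20, 249]), ([337.5, 163.0], [331, 153, 16, 22, 273]), ([291.3, 171.0], [284, 161, 16, 22, 288])]
white top [([299.1, 153.5], [290, 146, 20, 16, 214]), ([199.0, 245.4], [187, 237, 22, 19, 162])]
white scene [([322.4, 249.6], [314, 241, 17, 18, 194])]
gold top [([169.2, 144.4], [166, 142, 8, 5, 13]), ([210.7, 147.1], [207, 145, 8, 5, 18]), ([145.8, 173.9], [140, 155, 11, 39, 119]), ([160.1, 176.2], [159, 155, 3, 48, 74]), ([189.6, 171.0], [183, 166, 15, 10, 72]), ([238.7, 194.2], [223, 179, 32, 32, 739]), ([181.0, 203.4], [179, 198, 7, 11, 17]), ([324.3, 225.3], [315, 212, 17, 27, 235]), ([174.4, 224.4], [170, 224, 10, 2, 16]), ([186.0, 225.0], [183, 224, 7, 3, 12]), ([164.1, 236.5], [152, 232, 21, 16, 47]), ([146.8, 239.9], [145, 235,
[... 414 characters left out ...]
27]), ([343.4, 275.6], [342, 273, 4, 7, 14]), ([274.2, 276.7], [268, 274, 13, 7, 40]), ([298.0, 280.6], [290, 277, 18, 8, 44]), ([359.3, 288.3], [354, 281, 14, 14, 57]), ([224.6, 284.0], [220, 283, 10, 4, 14]), ([265.3, 286.0], [263, 284, 5, 5, 12]), ([207.3, 294.2], [199, 290, 17, 8, 26])]
gold scene [([275.6, 222.0], [200, 110, 160, 230, 22299]), ([202.5, 183.7], [200, 181, 7, 6, 13]), ([356.5, 334.2], [351, 325, 9, 15, 70])]
cup [0.408 0.273 0.055]
blue [ 0.613 -0.257  0.006]
orange [0.559 0.16  0.006]
handle end [ 0.438 -0.095  0.045]
handle root [ 0.501 -0.073  0.045]
lip [ 0.671 -0.016  0.04 ]
dish rim [ 0.578 -0.05   0.043]
candle [ 0.404 -0.287  0.076]
book corner [0.524 0.371 0.05 ]
```

View pics/crop1.png

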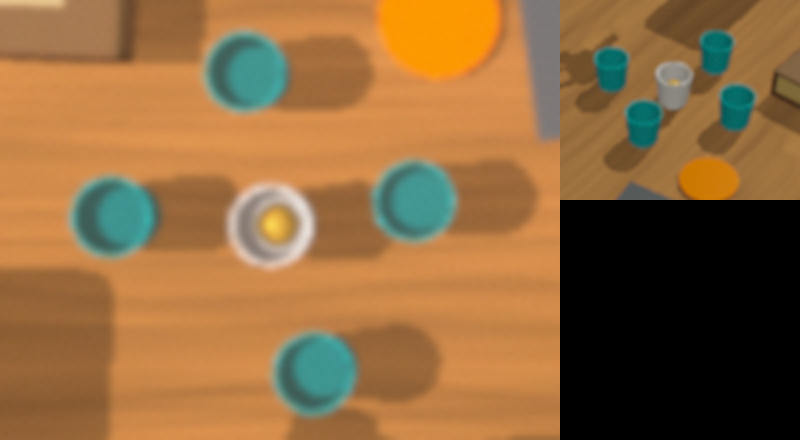

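The crop shows the white cup holding gold: rim centre at top px (197.8,246.3) and scene px (307,146). It's the only white one with the ball, and the four turquoise cups are the look-alikes.

The moves have no tilt axis, so I'll check how the arm behaves at its reach limit, high up and in free air.

```bash
python3 - <<'E'
from h import *
t,s=load('pics/top0.npy'),load('pics/scene0.npy')
print('cup rim',two(t,(197.75,246.25),s,(307,146)))
print('orange',two(t,(239.3,194),s,(323.9,199.4)))
print('lip',two(t,(299.5,154),s,(322.2,249.6)))
for u in[(191.5,208),(158.5,244),(233.5,240.3),(208.8,283.2)]: print('turq',plane(t,u,.055).round(3))
E
```

```text
cup rim (array([0.40821277, 0.27561095, 0.04990905]), np.float64(0.0036107652838116193))
orange (array([ 0.55938714,  0.16201501, -0.00363406]), np.float64(0.00014795204475842924))
lip (array([ 0.67233879, -0.01482178,  0.03297288]), np.float64(0.0012119963684245408))
turq [0.515 0.292 0.055]
turq [0.413 0.385 0.055]
turq [0.424 0.173 0.055]
turq [0.303 0.242 0.055]
```

Emit:
servo_tool([
  [0,0,-4,0,0],
  [0,0,-8,0,0],
  [0,0,-12,0,0],
  [0,0,-12,0,0],
  [0,0,-12,0,0],
  [0,0,-12,0,0],
  [0,0,-12,0,0],
  [0,0,-12,0,0],
])

```text
time: 0.82
tool_pos: [0.1996, 0.512, 0.5132]
ee_rot: [3.129, 0.001, 2.77]
wrist_force: [-0.9, -0.0, 0.9]
width: 0.094
finger_force: 0.0
```

Emit:
servo_tool([
  [0,0,-4,0,0],
  [0,0,-8,0,0],
  [0,0,-12,0,0],
  [0,0,-14,0,0],
  [0,0,-14,0,0],
  [0,0,-14,0,0],
  [0,0,-14,0,0],
  [0,0,-14,0,0],
  [0,0,-14,0,0],
  [0,0,-14,0,0],
])

```text
time: 1.65
tool_pos: [0.1654, 0.4241, 0.6212]
ee_rot: [3.122, 0.0, 2.77]
wrist_force: [0.3, -0.5, -1.1]
width: 0.0943
finger_force: 0.0
```

```bash
python3 -c "
from bench import robot
o=robot.get_obs();print(o['joint_positions'],o['tool_pos'],o['ee_rot'],o['time'])"
```

```text
[ 1.07244942  0.24508983  0.27518549  0.00469944  2.60209696 -0.1224866 ] [0.16535533 0.42406116 0.62122037] [3.12222614e+00 3.01143463e-05 2.76978723e+00] 1.65
```

Emit:
servo_tool([
  [-1,0,1.5,1,0],
  [-2.5,-0.5,3,2.2,0],
  [-4,-0.8,4.5,3.4,0],
  [-5.5,-1,6,4.6,0],
  [-7,-1.3,7.5,5.8,0],
  [-8.5,-1.6,9,7,0],
  [-10,-1.9,10.5,8.2,0],
  [-11,-2,12,9.4,0],
  [-11.2,-2,13.5,10.6,0],
  [-11.2,-2,14.5,11.4,0],
])

```text
time: 2.48
tool_pos: [0.3922, 0.2919, 0.3077]
ee_rot: [3.134, -0.018, 1.568]
wrist_force: [-0.3, 0.5, 0.8]
width: 0.0944
finger_force: 0.0
```

Emit:
servo_tool([
  [0,0,0,0,0],
  [0,0,0,0,0],
])

```text
time: 2.65
tool_pos: [0.3896, 0.292, 0.3056]
ee_rot: [-3.14, -0.013, 1.576]
wrist_force: [0.0, -0.1, 0.2]
width: 0.094
finger_force: 0.0
```

```bash
cat > w.py <<'E'
import sys
from h import *
from bench import robot
o=robot.get_obs();w=wristcam(robot.snapshot('wrist'),o);np.save(f'pics/{sys.argv[1]}.npy',w,allow_pickle=True)
cv2.imwrite(f'pics/{sys.argv[1]}.png',w['image']);print(o['time'],o['tool_pos'],o['ee_rot'])
E
python3 w.py w1
```

```text
2.65 [0.38956332 0.2919951  0.30557534] [-3.14006552 -0.0133929   1.57628096]
```

View pics/w1.png

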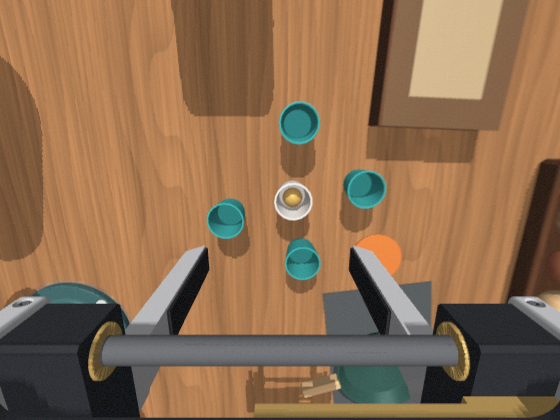

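The wrist view shows the white cup's rim centred at px (293.5,201) with gold inside, and the orange coaster at about (376,257).

```bash
python3 - <<'E'
from h import *
w,t=load('pics/w1.npy'),load('pics/top0.npy')
m=cv2.inRange(cv2.cvtColor(w['image'],cv2.COLOR_BGR2HSV),(0,0,120),(179,60,255));k=np.zeros_like(m);k[175:228,268:322]=1;m*=k
p=cv2.findNonZero(m);print('bbox',cv2.boundingRect(p),cv2.minEnclosingCircle(p))
print('orange',blobs(w,(5,200,150),(20,255,255),300))
c=(293.5,200.5)
print('cup',plane(w,c,.055),two(w,c,t,(197.75,246.25)))
for u in[(299,123),(365,188),(227,218),(302,259)]: print(plane(w,u,.05).round(3))
print(plane(w,(376,257),.006))
E
```

```text
bbox (274, 181, 38, 40) ((292.0720520019531, 200.28009033203125), 19.936189651489258)
orange []
cup [0.41164835 0.27340516 0.055     ] (array([0.40924088, 0.27357084, 0.05742638]), np.float64(0.004632052819177096))
[0.417 0.385 0.05 ]
[0.519 0.292 0.05 ]
[0.309 0.244 0.05 ]
[0.428 0.176 0.05 ]
[0.56239291 0.16029937 0.006     ]
```

Emit:
servo_tool([
  [-0.4,0.4,1,0,0],
  [-0.74,0.8,2.2,0,0],
  [-0.74,0.8,3.5,0,0],
  [-0.74,0.8,4.8,0,0],
  [-0.74,0.8,6,0,0],
  [-0.74,0.8,7,0,0],
  [-0.74,0.8,7.7,0,0],
  [-0.74,0.8,8,0,0],
  [-0.74,0.8,8,0,0],
  [-0.74,0.8,8,0,0],
])

```text
time: 3.53
tool_pos: [0.4139, 0.28, 0.1129]
ee_rot: [3.13, -0.02, 1.578]
wrist_force: [-0.2, 0.1, 0.7]
width: 0.094
finger_force: 0.0
```

```bash
python3 w.py w2; python3 - <<'E'
from h import *
w=load('pics/w2.npy')
for z in(.055,): print(blobs(w,(0,0,140),(179,50,255),150))
print('predict rim',proj(w,(.4095,.2735,.055)))
E
```

```text
3.5333 [0.41391794 0.27999854 0.11288708] [ 3.12970923 -0.02036217  1.57787376]
[([273.5, 239.4], [241, 200, 66, 71, 2190]), ([167.3, 288.3], [131, 246, 74, 77, 1604]), ([390.6, 289.8], [353, 246, 76, 80, 1654]), ([16.2, 309.6], [0, 297, 43, 32, 520]), ([542.1, 310.5], [515, 297, 45, 34, 570])]
predict rim (np.float64(272.6944472030482), np.float64(237.69508481347737))
```

View pics/w2.png

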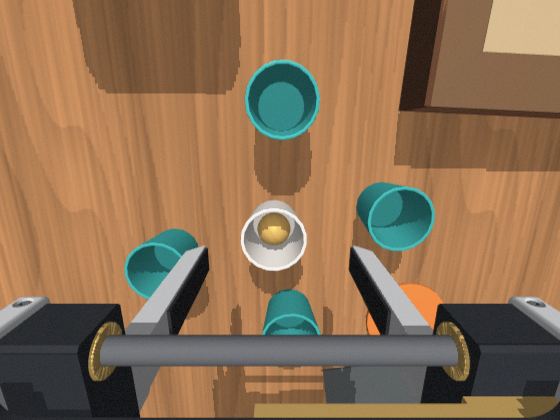

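The cup's rim (273.5,239) lies where predicted, and both fingers clear the look-alikes. I'll descend and grip.

Emit:
servo_tool([
  [-0.25,-0.18,0.4,0,0],
  [-0.25,-0.18,1,0,0],
  [-0.25,-0.18,1.7,0,0],
  [-0.25,-0.18,2.4,0,0],
  [-0.25,-0.18,3,0,0],
  [-0.25,-0.18,3.4,0,0],
  [-0.25,-0.18,3.5,0,0],
  [-0.25,-0.18,3.5,0,0],
  [-0.25,-0.18,3.5,0,0],
])

```text
time: 4.33
tool_pos: [0.4095, 0.2743, 0.0235]
ee_rot: [3.132, -0.019, 1.576]
wrist_force: [-0.3, 0.5, 0.3]
width: 0.0939
finger_force: 0.0
```

Emit:
servo_tool([
  [0,0,0.25,0,0],
  [0,0,0.5,0,0],
  [0,0,0.5,0,0.3],
  [0,0,0.5,0,0.6],
  [0,0,0.5,0,1],
  [0,0,0.5,0,1],
  [0,0,0.5,0,1],
  [0,0,0.5,0,1],
  [0,0,0.5,0,1],
  [0,0,0.5,0,1],
])

```text
time: 5.17
tool_pos: [0.409, 0.274, 0.0098]
ee_rot: [3.133, -0.018, 1.576]
wrist_force: [1.1, -0.1, -0.2]
width: 0.057
finger_force: 30.0
```

Emit:
servo_tool([
  [0,0,0,0,1],
  [0,0,-0.4,0,1],
  [0,0,-0.8,0,1],
  [0,0,-1.2,0,1],
  [0,0,-1.6,0,1],
  [0,0,-2,0,1],
  [0,0,-2.4,0,1],
  [0,0,-2.8,0,1],
  [0,0,-3.2,0,1],
  [0,0,-3.4,0,1],
])

```text
time: 6.0
tool_pos: [0.4086, 0.2727, 0.0965]
ee_rot: [3.132, -0.019, 1.576]
wrist_force: [0.2, -0.3, -1.4]
width: 0.0573
finger_force: 30.0
```

Step 1 should be met: the cup is lifted with the ball. The grip measures 57 mm, so the pads touch just below the rim, and the cup can be pivoted between them by pushing its foot against a fixed edge. I'll carry it beside the orange coaster, which is fixed, and re-grip at the rim.

Emit:
servo_tool([
  [-0.05,0.3,0,0,1],
  [-0.2,1,0,0,1],
  [-0.4,1.8,0,0,1],
  [-0.6,2.7,0,0,1],
  [-0.8,3.6,0,0,1],
  [-1,4.5,0,0,1],
  [-1.1,5.2,0,0,1],
  [-1.2,5.8,0,0,1],
  [-1.2,6,0,0,1],
  [-1.2,6.05,0,0,1],
])

```text
time: 6.83
tool_pos: [0.56, 0.2426, 0.0938]
ee_rot: [3.136, -0.017, 1.575]
wrist_force: [0.0, 0.1, -1.6]
width: 0.0571
finger_force: 30.0
```

Emit:
servo_tool([
  [0,0,0.3,0,1],
  [0,0,0.7,0,1],
  [0,0,1.2,0,1],
  [0,0,1.7,0,1],
  [0,0,2.2,0,1],
  [0,0,2.6,0,1],
  [0,0,2.9,0,1],
  [0,0,3,0,1],
  [0,0,3,0,1],
])

```text
time: 7.58
tool_pos: [0.5591, 0.2443, 0.0187]
ee_rot: [3.137, -0.017, 1.576]
wrist_force: [0.0, 0.0, -1.7]
width: 0.0567
finger_force: 30.0
```

Emit:
servo_tool([
  [0,0,0.15,0,1],
  [0,0,0.3,0,1],
  [0,0,0.36,0,1],
  [0,0,0.36,0,0.28],
  [0,0,0.36,0,0.28],
  [0,0,0.36,0,0.28],
  [0,0,0.1,0,0.28],
  [0,0,-0.3,0,0.28],
  [0,0,-0.55,0,0.28],
  [0,0,-0.58,0,0.28],
])

```text
time: 8.42
tool_pos: [0.5615, 0.2448, 0.0376]
ee_rot: [3.13, -0.019, 1.576]
wrist_force: [-0.1, 0.4, 0.5]
width: 0.0677
finger_force: 0.0
```

Emit:
servo_tool([
  [0,0,0,0,0.28],
  [0,0,0,0,1],
  [0,0,0,0,1],
  [0,0,0,0,1],
  [0,0,0,0,1],
])

```text
time: 8.83
tool_pos: [0.5596, 0.2442, 0.0343]
ee_rot: [3.135, -0.018, 1.576]
wrist_force: [-0.1, 0.5, 1.6]
width: 0.057
finger_force: 30.0
```

Emit:
servo_tool([
  [-0.15,0,0,0,1],
  [-0.35,0,0,0,1],
  [-0.52,0,0,0,1],
  [-0.7,0,-0.03,0,1],
  [-0.87,0,-0.06,0,1],
  [-1.04,0,-0.08,0,1],
  [-1.22,0,-0.1,0,1],
  [-1.4,0,-0.12,0,1],
  [-1.58,0,-0.14,0,1],
  [-1.58,0,-0.14,0,1],
])

```text
time: 9.67
tool_pos: [0.5606, 0.204, 0.0386]
ee_rot: [3.133, -0.018, 1.575]
wrist_force: [-2.0, 2.4, 5.4]
width: 0.057
finger_force: 30.0
```

```bash
python3 - <<'E'
from h import *
from bench import robot
o=robot.get_obs();print(o['time'],o['tool_pos'],o['wrist_force'],o['wrist_torque'])
a=robot.snapshot('scene');np.save('pics/s2.npy',a,allow_pickle=True)
b=robot.snapshot('wrist')
x=cv2.resize(a['image'][130:230,260:390],None,fx=4,fy=4,interpolation=cv2.INTER_CUBIC)
y=b['image'][150:420,150:410];y=cv2.copyMakeBorder(y,0,130,0,0,cv2.BORDER_CONSTANT)
cv2.imwrite('pics/v6.png',np.hstack([x,y]))
E
```

```text
9.6667 [0.56059283 0.20401912 0.0385556 ] [-1.99582569  2.41231659  5.38605144] [0.43449916 0.21693631 0.0237137 ]
```

View pics/v6.png

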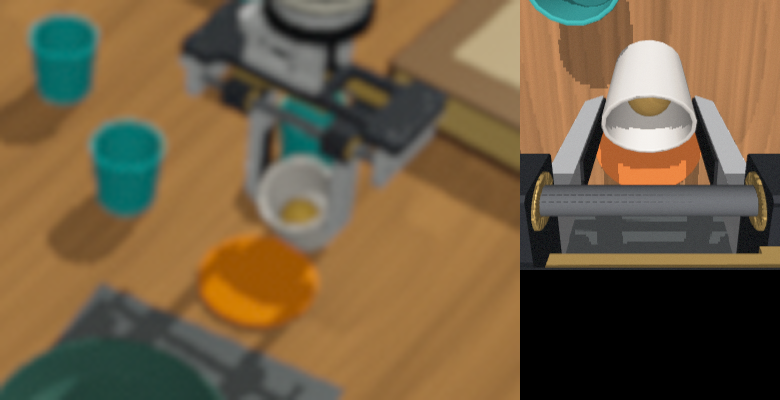

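The pivot works: the cup leans about 30° over the coaster edge, with the ball at about (300,210) in the left half, still inside. Continuing the arc.

Emit:
servo_tool([
  [-0.18,0,0.02,0,1],
  [-0.36,0,0.05,0,1],
  [-0.54,0,0.09,0,1],
  [-0.72,0,0.16,0,1],
  [-0.9,0,0.23,0,1],
  [-1.06,0,0.31,0,1],
  [-1.2,0,0.42,0,1],
  [-1.33,0,0.54,0,1],
  [-1.46,0,0.68,0,1],
  [-1.46,0,0.68,0,1],
])

```text
time: 10.6
tool_pos: [0.5599, 0.1661, 0.0187]
ee_rot: [3.136, -0.014, 1.575]
wrist_force: [-0.1, -2.7, 5.4]
width: 0.0562
finger_force: 30.0
```

Emit:
servo_tool([
  [-0.06,0,0.07,0,1],
  [-0.12,0,0.14,0,1],
  [-0.18,0,0.21,0,1],
  [-0.24,0,0.28,0,1],
  [-0.24,0,0.28,0,1],
])

```text
time: 11.02
tool_pos: [0.5603, 0.1636, 0.0156]
ee_rot: [3.134, -0.02, 1.576]
wrist_force: [-5.9, 1.1, 16.2]
width: 0.0568
finger_force: 30.0
```

```bash
python3 - <<'E'
from h import *
from bench import robot
o=robot.get_obs();print(o['time'],o['tool_pos'],o['wrist_force'],o['wrist_torque'],o['width'])
a=robot.snapshot('scene')
b=robot.snapshot('wrist')
x=cv2.resize(a['image'][130:230,260:390],None,fx=4,fy=4,interpolation=cv2.INTER_CUBIC)
y=b['image'][150:420,150:410];y=cv2.copyMakeBorder(y,0,130,0,0,cv2.BORDER_CONSTANT)
cv2.imwrite('pics/v7.png',np.hstack([x,y]))
E
```

```text
11.0167 [0.5603418  0.16355994 0.0155601 ] [-5.93205269  1.11504594 16.24052549] [0.31460287 1.17484836 0.07012455] 0.05677095067297073
```

View pics/v7.png

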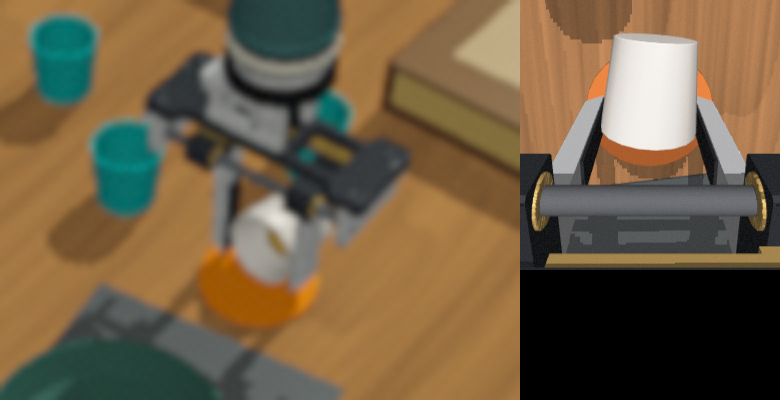

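The cup lies on its side (about 85°), mouth towards the dish, with the ball visible inside at (278,240). I'll lift it gently.

Emit:
servo_tool([
  [0,0,-0.1,0,1],
  [0,0,-0.3,0,1],
  [0,0,-0.6,0,1],
  [0,0.1,-0.9,0,1],
  [0,0.2,-1.2,0,1],
  [0,0.35,-1.5,0,1],
  [0,0.48,-1.8,0,1],
  [0,0.54,-2,0,1],
  [0,0.56,-2.1,0,1],
  [0,0.56,-2.1,0,1],
])

```text
time: 11.95
tool_pos: [0.5746, 0.1618, 0.0661]
ee_rot: [3.133, -0.018, 1.576]
wrist_force: [0.1, -0.6, -1.3]
width: 0.0571
finger_force: 30.0
```

```bash
python3 - <<'E'
from h import *
from bench import robot
o=robot.get_obs();print(o['time'],o['tool_pos'],o['wrist_force'],o['width'])
a=robot.snapshot('scene');np.save('pics/s3.npy',a,allow_pickle=True)
x=cv2.resize(a['image'][110:290,210:400],None,fx=3,fy=3,interpolation=cv2.INTER_CUBIC)
cv2.imwrite('pics/v8.png',x)
E
```

```text
11.95 [0.5746406  0.16177269 0.06605445] [ 0.13463469 -0.64620166 -1.31594812] 0.05714199205193382
```

View pics/v8.png

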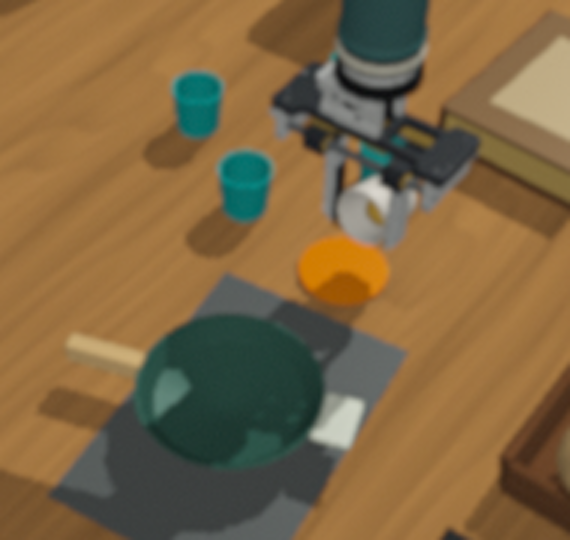

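The cup hangs level in the grip, mouth towards the dish, with the ball inside at about (375,212). Next it goes over the dish with a brisk stop that lets the ball roll out.

Emit:
servo_tool([
  [-0.2,0,-0.1,0,1],
  [-0.6,0,-0.1,0,1],
  [-1.2,0,-0.1,0,1],
  [-2,0,-0.1,0,1],
  [-3.1,0,-0.1,0,1],
  [-4.4,0,-0.1,0,1],
  [-5.7,0,-0.1,0,1],
  [-5.7,0,-0.1,0,1],
  [-5.7,0,-0.1,0,1],
  [-5.7,0,-0.1,0,1],
])

```text
time: 12.83
tool_pos: [0.5743, 0.019, 0.0649]
ee_rot: [3.135, -0.018, 1.575]
wrist_force: [-1.2, -0.7, -1.6]
width: 0.0567
finger_force: 30.0
```

```bash
cat > g.py <<'E'
from h import *
from bench import robot
o=robot.get_obs();print(o['time'],o['tool_pos'],o['wrist_force'],o['width'])
s=robot.snapshot('scene');t=robot.snapshot('top')
np.save('pics/sl.npy',s,allow_pickle=True);np.save('pics/tl.npy',t,allow_pickle=True)
s0,t0=load('pics/scene0.npy'),load('pics/top0.npy')
for n,a,a0,roi in(('scene',s,s0,(220,180,360,290)),('top',t,t0,(230,140,360,260))):
    hsv=cv2.cvtColor(a['image'],cv2.COLOR_BGR2HSV)
    h0=cv2.cvtColor(a0['image'],cv2.COLOR_BGR2HSV)
    m=cv2.inRange(hsv,(14,90,90),(32,255,255))&cv2.inRange(h0,(60,40,0),(100,255,255)) # gold where the dish was green
    k=np.zeros_like(m);k[roi[1]:roi[3],roi[0]:roi[2]]=1;m*=k
    nn,_,st,c=cv2.connectedComponentsWithStats(m)
    for i in range(1,nn):
        if st[i][4]>8: print(n,c[i].round(1),st[i],plane(a,c[i],.026).round(3))
E
python3 g.py
```

```text
12.8333 [0.57433873 0.01899564 0.06487382] [-1.21416225 -0.72536464 -1.55294707] 0.0566958916006502
scene [294.9 222.6] [289 217  13  12 114] [0.56  0.018 0.026]
```

Emit:
servo_tool([
  [0,0,0,0,1],
  [0,0,0,0,1],
  [0,0,0,0,1],
])

```text
time: 13.18
tool_pos: [0.5747, 0.0201, 0.0652]
ee_rot: [3.134, -0.018, 1.577]
wrist_force: [0.1, -0.5, -1.1]
width: 0.0566
finger_force: 30.0
```

```bash
python3 g.py; python3 - <<'E'
from h import *
s=load('pics/sl.npy')
for y in(.035,.015,.0,-.02,-.05): print(y,proj(s,(.574,y,.078)),proj(s,(.574,y,.03)))
E
```

```text
13.1833 [0.57471715 0.02005724 0.06516649] [ 0.10772465 -0.51058256 -1.14229304] 0.056645706015736735
scene [283.3 245.4] [278 239  12  14 130] [ 0.582 -0.063  0.026]
top [317.6 187. ] [316 183   5   9  32] [ 0.577 -0.067  0.026]
0.035 (np.float64(303.5171993626217), np.float64(208.9837499878194)) (np.float64(302.916389811479), np.float64(220.35259345795816))
0.015 (np.float64(299.00278017305476), np.float64(213.473072501627)) (np.float64(298.54887606743), np.float64(224.79819433404586))
0.0 (np.float64(295.5582517262937), np.float64(216.89845203687975)) (np.float64(295.2183714342194), np.float64(228.1882453293951))
-0.02 (np.float64(290.885107061382), np.float64(221.5456176352699)) (np.float64(290.7025951412406), np.float64(232.78475955253552))
-0.05 (np.float64(283.697326233577), np.float64(228.6934399662473)) (np.float64(283.76286551990535), np.float64(239.84856516195254))
```

The ball has rolled out and lies near the dish's middle. I'll right the cup against the coaster's far (+x) edge, which is clear of the mat and the look-alikes, so I carry it there and turn it 90°.

Emit:
servo_tool([
  [0.4,0,-0.3,0,1],
  [1,0,-0.7,0,1],
  [1.8,0.3,-1,-1,1],
  [2.6,0.8,-1,-2.1,1],
  [3.4,1.4,-1,-3.2,1],
  [4.2,2.1,-1,-4.3,1],
  [4.9,2.8,-1,-5.4,1],
  [5.4,3.4,-1,-6.5,1],
  [5.65,3.7,-1,-7.6,1],
  [5.65,3.85,-1,-8.7,1],
])

```text
time: 14.12
tool_pos: [0.6708, 0.1635, 0.0935]
ee_rot: [3.122, -0.005, 2.495]
wrist_force: [-0.8, -0.7, -1.1]
width: 0.0568
finger_force: 30.0
```

Emit:
servo_tool([
  [0,0,0,-1.1,1],
  [0,0,0,-2.2,1],
  [0,0,0,-3.3,1],
  [0,0,0,-4.4,1],
  [0,0,0,-5.5,1],
  [0,0,0,-6.3,1],
  [0,0,0,-6.3,1],
])

```text
time: 14.7
tool_pos: [0.67, 0.1615, 0.0938]
ee_rot: [3.123, 0.008, -3.135]
wrist_force: [-0.2, 0.0, -1.6]
width: 0.057
finger_force: 30.0
```

```bash
python3 g.py; python3 -c "
from bench import robot
print(robot.get_obs()['ee_rot'])"
```

```text
14.7 [0.66998379 0.16145064 0.09382133] [-0.16904511  0.02335259 -1.57950931] 0.057028681053532246
scene [283.3 244.4] [278 238  12  13 126] [ 0.58  -0.06   0.026]
top [313.5 187.1] [308 182  12  11 106] [ 0.577 -0.056  0.026]
[ 3.12344518  0.00741164 -3.13821425]
```

Emit:
servo_tool([
  [0,0,0.4,0,1],
  [0,0,0.9,0,1],
  [0,0,1.4,0,1],
  [0,0,1.9,0,1],
  [0,0,2.4,0,1],
  [0,0,2.8,0,1],
  [0,0,3.1,0,1],
  [0,0,3.25,0,1],
  [0,0,3.25,0,1],
  [0,0,3.25,0,1],
])

```text
time: 15.63
tool_pos: [0.6707, 0.162, 0.0125]
ee_rot: [3.124, 0.007, -3.137]
wrist_force: [-0.5, -0.4, 0.2]
width: 0.0565
finger_force: 30.0
```

```bash
python3 - <<'E'
from h import *
from bench import robot
o=robot.get_obs();print(o['time'],o['tool_pos'],o['wrist_force'],o['width'])
a=robot.snapshot('scene');b=robot.snapshot('wrist');t=robot.snapshot('top')
x=cv2.resize(a['image'][130:250,280:410],None,fx=3,fy=3,interpolation=cv2.INTER_CUBIC)
y=b['image'][150:420,150:410];y=cv2.copyMakeBorder(y,0,90,0,0,cv2.BORDER_CONSTANT)
z=cv2.resize(t['image'][120:220,190:240],None,fx=3,fy=3);z=cv2.copyMakeBorder(z,0,60,0,0,cv2.BORDER_CONSTANT)
cv2.imwrite('pics/v9.png',np.hstack([x,y,z]))
E
```

```text
15.6333 [0.67072334 0.16201503 0.01249386] [-0.51892654 -0.40673788  0.23237617] 0.056486836868266346
```

View pics/v9.png

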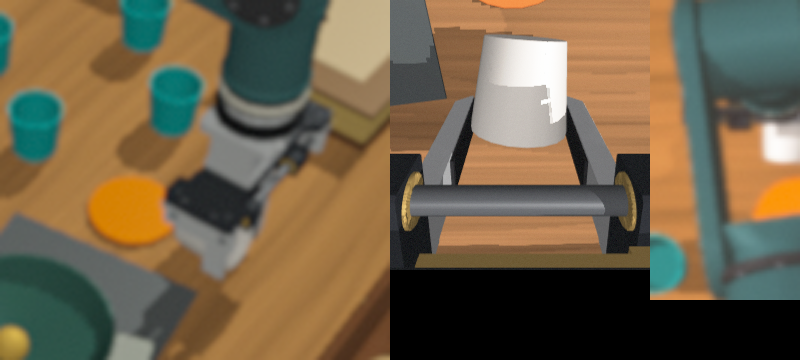

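Emit:
servo_tool([
  [0.1,0,-0.04,0,1],
  [0.2,0,-0.04,0,1],
  [0.3,0,-0.04,0,1],
  [0.4,0,-0.04,0,1],
  [0.46,0,-0.04,0,1],
  [0.46,0,-0.04,0,1],
  [0.46,0,-0.04,0,1],
])

```text
time: 16.37
tool_pos: [0.6588, 0.1619, 0.0129]
ee_rot: [3.124, 0.007, -3.136]
wrist_force: [-0.1, 0.1, -1.1]
width: 0.0568
finger_force: 30.0
```

Emit:
servo_tool([
  [0.04,0,0,0,1],
  [0.08,0,0,0,1],
  [0.08,0,0,0,1],
  [0.08,0,0,0,1],
])

```text
time: 16.7
tool_pos: [0.6571, 0.1619, 0.013]
ee_rot: [3.124, 0.007, -3.136]
wrist_force: [0.7, 0.1, -0.2]
width: 0.0566
finger_force: 30.0
```

Emit:
servo_tool([
  [0.05,0,0,0,1],
  [0.1,0,0,0,1],
  [0.1,0,0,0,1],
  [0.1,0,0,0,1],
])

```text
time: 17.03
tool_pos: [0.6544, 0.1618, 0.0129]
ee_rot: [3.124, 0.007, -3.136]
wrist_force: [-0.2, 0.4, -0.5]
width: 0.0571
finger_force: 30.0
```

Emit:
servo_tool([
  [0.06,0,0,0,1],
  [0.12,0,0,0,1],
  [0.18,0,0,0,1],
  [0.18,0,0,0,1],
])

```text
time: 17.37
tool_pos: [0.6529, 0.162, 0.015]
ee_rot: [3.123, 0.015, -3.137]
wrist_force: [5.4, 0.7, 1.0]
width: 0.0566
finger_force: 30.0
```

Emit:
servo_tool([
  [0.03,0,-0.12,0,1],
  [0.06,0,-0.24,0,1],
  [0.12,0,-0.36,0,1],
  [0.22,0,-0.5,0,1],
  [0.33,0,-0.62,0,1],
  [0.44,0,-0.72,0,1],
  [0.58,0,-0.83,0,1],
  [0.73,0,-0.93,0,1],
  [0.88,0,-1.03,0,1],
  [0.88,0,-1.03,0,1],
])

```text
time: 18.2
tool_pos: [0.6261, 0.1612, 0.0386]
ee_rot: [3.124, 0.004, -3.136]
wrist_force: [-0.5, -0.0, -0.8]
width: 0.0565
finger_force: 30.0
```

```bash
python3 - <<'E'
from h import *
from bench import robot
o=robot.get_obs();print(o['time'],o['tool_pos'],o['wrist_force'],o['width'])
w=wristcam(robot.snapshot('wrist'),o);np.save('pics/w10.npy',w,allow_pickle=True)
print(blobs(w,(0,0,120),(179,45,255),400,(190,100,370,340)))
# gold/inside visibility: ascii of the cup region
g=cv2.cvtColor(w['image'],cv2.COLOR_BGR2HSV)[130:330:10,200:360:8]
for r in g: print(''.join('#' if p[1]<45 and p[2]>190 else '+' if p[1]<60 and p[2]>110 else 'o' if p[1]>200 and p[0]<18 and p[2]>150 else '.' for p in r))
E
```

```text
18.2 [0.62611821 0.16120844 0.03864187] [-0.50200246 -0.00547604 -0.83958693] 0.05654651096906295
[([291.9, 245.4], [231, 181, 139, 153, 9918]), ([207.1, 292.2], [190, 246, 43, 89, 1690])]
....................
....................
....................
....................
....................
....................
.......+#######.....
......++#######.....
......++#######.....
......++########....
.....+++########....
.....+++########....
...+.+++########++..
..++.+++#####+##.++.
.++++++######+#+.+++
+++..++######+++..++
+++...............++
++.................+
++.................+
++.................+
```

The foot slid off over the coaster edge, because the arm gave way more than I'd allowed for. I'll go back and retry with the commanded path biased about 6 mm into the contact.

Emit:
servo_tool([
  [-0.4,0,0,0,1],
  [-0.9,0,0,0,1],
  [-1.4,0,0,0,1],
  [-1.7,0,0.2,0,1],
  [-1.7,0,0.5,0,1],
  [-1.7,0,0.8,0,1],
  [-1.7,0,1,0,1],
  [-1.7,0,1,0,1],
  [-1.7,0,1,0,1],
])

```text
time: 19.0
tool_pos: [0.676, 0.162, 0.0192]
ee_rot: [3.122, 0.021, -3.137]
wrist_force: [6.3, -1.5, 10.0]
width: 0.0563
finger_force: 30.0
```

Emit:
servo_tool([
  [0.1,0,0.02,0,1],
  [0.2,0,0.02,0,1],
  [0.3,0,0.02,0,1],
  [0.4,0,0.02,0,1],
  [0.5,0,0.02,0,1],
  [0.6,0,0.02,0,1],
  [0.7,0,0.02,0,1],
  [0.7,0,0.02,0,1],
])

```text
time: 19.67
tool_pos: [0.656, 0.1622, 0.0168]
ee_rot: [3.123, 0.016, -3.137]
wrist_force: [3.5, 0.6, 6.6]
width: 0.0564
finger_force: 30.0
```

Emit:
servo_tool([
  [0,0,-0.14,0,1],
  [0,0,-0.28,0,1],
  [0.15,0,-0.28,0,1],
  [0.3,0,-0.28,0,1],
  [0.42,0,-0.28,0,1],
  [0.5,0,-0.36,0,1],
  [0.58,0,-0.44,0,1],
  [0.66,0,-0.52,0,1],
  [0.74,0,-0.6,0,1],
  [0.74,0,-0.6,0,1],
])

```text
time: 20.5
tool_pos: [0.635, 0.1619, 0.0289]
ee_rot: [3.123, 0.01, -3.136]
wrist_force: [4.9, 2.6, 1.1]
width: 0.0565
finger_force: 30.0
```

```bash
cat > a.py <<'E'
from h import *
from bench import robot
o=robot.get_obs();print(o['time'],o['tool_pos'],o['wrist_force'],o['width'])
w=wristcam(robot.snapshot('wrist'),o);np.save('pics/wl.npy',w,allow_pickle=True);cv2.imwrite('pics/wl.png',w['image'])
g=cv2.cvtColor(w['image'],cv2.COLOR_BGR2HSV)[130:330:8,200:360:6]
for r in g: print(''.join('#' if p[1]<45 and p[2]>190 else '+' if p[1]<60 and p[2]>110 else 'o' if p[1]>200 and p[0]<18 and p[2]>150 else '.' for p in r))
E
python3 a.py
```

```text
20.5 [0.63504056 0.16190747 0.02888936] [4.86708673 2.62606521 1.12925072] 0.05650532253590032
...........................
...........................
...........................
...........................
...........................
...........................
...........................
...........................
.........++#########.......
........++###########......
........++###########......
........++###########......
.......++++##########......
.......++++##########......
.......+++###########......
....++.+++###########++....
..+++.++++###########.+++..
..+++.++++#######+###.+++..
.+++..+++########++++..+++.
++++..+++########++++..++++
+++.....................+++
+++.....................+++
++.......................++
++.......................++
++........................+
```

Emit:
servo_tool([
  [0.09,0,-0.07,0,1],
  [0.18,0,-0.14,0,1],
  [0.27,0,-0.2,0,1],
  [0.36,0,-0.25,0,1],
  [0.45,0,-0.3,0,1],
  [0.58,0,-0.35,0,1],
  [0.71,0,-0.39,0,1],
  [0.84,0,-0.43,0,1],
  [0.97,0,-0.46,0,1],
  [0.97,0,-0.46,0,1],
])

```text
time: 21.38
tool_pos: [0.6092, 0.1607, 0.0395]
ee_rot: [3.125, 0.006, -3.136]
wrist_force: [2.5, 0.7, 0.8]
width: 0.0554
finger_force: 29.9
```

```bash
python3 a.py
```

```text
21.3833 [0.60919143 0.16066776 0.03945145] [2.45208462 0.68496747 0.84236423] 0.05538488903190287
...........................
...........................
...........................
...........................
...........................
...........................
...........................
...........................
...........................
..........+++#####.........
.........+++#######........
.........+++########.......
........+++++#######.......
........++++########.......
.......+++++########.......
....++.+++++++++#####++....
...++..++++++++++####.+++..
..+++.+++++++++#++##+.+++..
.+++..+++#######+++++..+++.
++++..+++######++++++..++++
+++...+++######++++++...+++
+++....+++######++++#...+++
+++........#######.......++
++.......................++
+++.......................+
```

The mouth is coming into view, so the cup is righting. I'll finish the arc and press it flat.

Emit:
servo_tool([
  [0.13,0,-0.01,0,1],
  [0.27,0,-0.02,0,1],
  [0.4,0,-0.03,0,1],
  [0.54,0,-0.03,0,1],
  [0.67,0,-0.01,0,1],
  [0.8,0,0.02,0,1],
  [0.93,0,0.05,0,1],
  [1.06,0,0.08,0,1],
  [1.06,0,0.16,0,1],
  [1.06,0,0.22,0,1],
])

```text
time: 22.27
tool_pos: [0.5836, 0.1613, 0.0367]
ee_rot: [3.124, 0.008, -3.136]
wrist_force: [-5.0, -1.3, 18.8]
width: 0.055
finger_force: 30.0
```

```bash
python3 a.py
```

```text
22.2667 [0.58359433 0.16127908 0.03673663] [-5.00892327 -1.27161347 18.7777641 ] 0.054972810257357285
...........................
...........................
...........................
...........................
...........................
...........................
...........................
...........................
...........................
...........................
...........................
............+++#...........
..........++++++##.........
.........+++++++###........
.........+++++++####.......
....++..++++++++####.++....
...++..++###########..+++..
..+++..#+++######++#+.+++..
.+++..#+##++++++++++#..+++.
++++..++###++++++++++..++++
++++..+++##+++++++++++..+++
+++...+++###+++++++++#..+++
+++...#+++###+++++++#....++
++......+++##++++++#.....++
+++.......#++++++#........+
```

Emit:
servo_tool([
  [0,0,-0.5,0,1],
  [0,0,-1,0,1],
  [-0.4,0,-1,0,1],
  [-1,0,-1,0,1],
  [-1.7,0,-1,0,1],
  [-2.4,0,-1,0,1],
  [-3,0,-1,0,1],
  [-3.25,0,-0.8,0,1],
  [-3.25,0,-0.4,0,1],
  [-3.25,0,0,0,1],
])

```text
time: 23.15
tool_pos: [0.6641, 0.1615, 0.0329]
ee_rot: [3.124, 0.005, -3.136]
wrist_force: [0.7, 0.7, -1.7]
width: 0.0555
finger_force: 30.0
```

Emit:
servo_tool([
  [0,0,0.1,0,1],
  [0,0,0.2,0,1],
  [0,0,0.3,0,1],
  [0,0,0.4,0,1],
  [0,0,0.4,0,1],
  [0,0,0.4,0,1],
])

```text
time: 23.65
tool_pos: [0.6653, 0.1624, 0.0311]
ee_rot: [3.123, 0.012, -3.136]
wrist_force: [-6.4, -0.3, 20.9]
width: 0.055
finger_force: 30.0
```

```bash
python3 a.py
```

```text
23.65 [0.66527355 0.16244497 0.03107103] [-6.43382322 -0.31562732 20.91048771] 0.05496768554362964
...........................
...........................
...........................
...........................
...........................
...........................
...........................
...........................
...........................
...........................
...........................
...........+++++#..........
..........++++++##+........
.........+++++++###........
........++++++++###+.......
....++..++++++++####.++....
...++..+++#+##++####..+++..
..+++..#++++####++#++.+++..
.+++..#+##++++++++++#..+++.
++++..++###++++++++++..++++
+++...+++###++++++++++..+++
+++...++++##+++++++++#..+++
+++...+++#+##+++++++#....++
++......++++#++++++#.....++
+++.......#++#+###........+
```

Emit:
servo_tool([
  [0,0,-0.2,0,1],
  [0,0,-0.25,0,0.8],
  [0,0,-0.25,0,0.5],
  [0,0,-0.25,0,0.3],
  [0,0,-0.25,0,0.2],
  [0,0,-0.25,0,0.2],
  [0,0,-0.25,0,0.2],
  [0,0,-0.5,0,0.2],
  [0,0,-1,0,0.2],
  [0,0,-1.6,0,0.2],
])

```text
time: 24.53
tool_pos: [0.664, 0.1608, 0.0639]
ee_rot: [3.124, 0.005, -3.136]
wrist_force: [0.8, 0.4, -0.6]
width: 0.0752
finger_force: 0.0
```

Emit:
servo_tool([
  [0,0,-1,0,0.2],
  [0,0,-2,0,0.2],
  [0,0,-3,0,0.2],
  [0,0,-4,0,0.2],
  [0,0,-5,0,0.2],
  [0,0,-5.5,0,0.2],
  [0,0,-5.5,0,0.2],
])

```text
time: 25.12
tool_pos: [0.6657, 0.1587, 0.2077]
ee_rot: [3.123, 0.017, -3.137]
wrist_force: [0.8, -0.0, 0.3]
width: 0.0753
finger_force: 0.0
```

```bash
python3 - <<'E'
from h import *
from bench import robot
o=robot.get_obs();print(o['time'],o['tool_pos'],o['ee_rot'],o['finger_force'])
w=wristcam(robot.snapshot('wrist'),o);s=robot.snapshot('scene');t=robot.snapshot('top')
for n,a in zip(('w11','s11','t11'),(w,s,t)): np.save(f'pics/{n}.npy',a,allow_pickle=True)
x=cv2.resize(w['image'][60:360],None,fx=.8,fy=.8);y=cv2.resize(s['image'][130:290,215:400],None,fx=1.9,fy=1.9)
H=max(x.shape[0],y.shape[0]);f=lambda q:cv2.copyMakeBorder(q,0,H-q.shape[0],0,0,cv2.BORDER_CONSTANT)
cv2.imwrite('pics/v10.png',np.hstack([f(x),f(y)]))
print(proj(w,(.665,.162,.055)),proj(w,(.665,.162,0)))
E
python3 g.py
```

```text
25.1167 [0.66567734 0.15874859 0.20774763] [ 3.12254395  0.01656455 -3.1365496 ] 0.0
(np.float64(279.0455174788223), np.float64(199.76429467050863)) (np.float64(278.1944030142312), np.float64(189.3877166890071))
25.2667 [0.66319934 0.1584452  0.20014503] [-0.60323478 -0.21527678 -0.94223979] 0.07507842292773188
scene [283.3 244.4] [278 238  12  13 127] [ 0.58  -0.06   0.026]
top [313.6 187.1] [308 182  12  11 107] [ 0.576 -0.056  0.026]
```

View pics/v10.png

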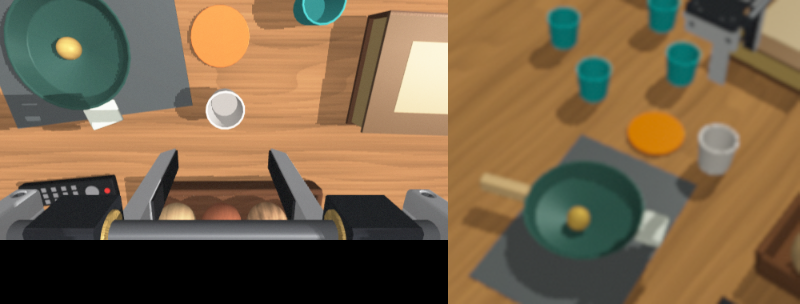

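The cup stands upright near (0.665,0.16), and the ball rests in the middle of the dish (right panel, px (578,218)). Now I'll measure the handle from the top, scene and wrist views.

```bash
python3 - <<'E'
from h import *
t,s,w=load('pics/tl.npy'),load('pics/sl.npy'),load('pics/w11.npy')
b,e=two(t,(313.6,187.1),s,(283.3,244.4));print('ball',b,e)
wb=blobs(w,(15,90,120),(32,255,255),60,(50,80,140,160));print('w gold',wb)
print('lip top',blobs(t,(0,0,150),(179,60,255),60,(280,135,320,170)),'scene',blobs(s,(0,0,150),(179,60,255),60,(305,230,340,270)))
for n,a,roi in(('top',t,(310,205,345,245)),('scene',s,(225,215,265,245))):
    im=a['image'][roi[1]:roi[3],roi[0]:roi[2]];h=cv2.cvtColor(im,cv2.COLOR_BGR2HSV)
    # pale handle: low saturation & bright against table
    m=cv2.inRange(h,(10,60,170),(30,140,255))
    nn,l,st,c=cv2.connectedComponentsWithStats(m);i=1+np.argmax(st[1:,4])
    p=np.argwhere(l==i)[:,::-1]+np.array(roi[:2]);r=cv2.minAreaRect(p.astype(np.float32))
    print(n,st[i],c[i]+roi[:2],r);
    for row in h[::2,::2]: print(' '.join(f'{q[1]:3d}/{q[2]:3d}' for q in row[:14])) if n=='none' else 0
    for row in (l==i)[::2]: print(''.join('#' if q else '.' for q in row))
E
```

```text
ball [ 0.57714781 -0.05610208  0.01877559] 0.00012579759534370015
w gold [([85.6, 119.8], [70, 106, 33, 29, 730])]
lip top [([298.9, 153.6], [290, 147, 20, 16, 205])] scene [([322.5, 249.4], [315, 241, 16, 17, 194])]
top [  6   7  16  26 184] [324.18478261 224.3423913 ] ((324.9000244140625, 224.30003356933594), (25.491174697875977, 10.28591251373291), 63.43495178222656)
...................................
...................................
...................................
...................................
.........#####.....................
........#######....................
.......###########.................
.........########..................
..........#######..................
..........########.................
...........########................
............#######................
.............#######...............
.............########..............
..............########.............
...............#######.............
................##.................
...................................
...................................
...................................
scene [  7   6  26  11 149] [244.88590604 226.00671141] ((244.53775024414062, 225.86793518066406), (25.68642234802246, 6.043863773345947), 15.945395469665527)
........................................
........................................
........................................
........####............................
.......#############....................
........####################............
.............####################.......
....................#############.......
...........................#####........
........................................
........................................
........................................
........................................
........................................
........................................
```

```bash
python3 - <<'E'
from h import *
t,s=load('pics/tl.npy'),load('pics/sl.npy')
H,e=two(t,(324.6,224.3),s,(245,225.5));print('handle mid',H,e)
L,e=two(t,(299.2,153.7),s,(322.5,249.4));print('lip',L,e)
for u in[(320.8,214.5),(324.6,224.3),(329.5,235.5)]: print(plane(t,u,.047))
C=np.array([.577,-.056]);Lp=plane(t,(299.2,153.7),.041)[:2];Hp=plane(t,(324.6,224.3),.047)[:2]
for a,b in((C,Lp),(Hp,C),(Hp,Lp)): d=b-a;print(np.linalg.norm(d),np.degrees(np.arctan2(d[1],d[0])))
for u in[(382,175)]: print('blue',plane(t,u,.006))
m=cv2.inRange(cv2.cvtColor(t['image'],cv2.COLOR_BGR2HSV),(105,150,80),(130,255,255));k=np.zeros_like(m);k[150:200,355:410]=1
M=cv2.moments(m*k);print(M['m00']/255,M['m10']/M['m00'],M['m01']/M['m00'],plane(t,(M['m10']/M['m00'],M['m01']/M['m00']),.006))
E
```

```text
handle mid [ 0.46863177 -0.08547821  0.04379514] 0.0006446356086887712
lip [ 0.67295342 -0.01406917  0.03359318] 0.0008039738364025577
[ 0.49622409 -0.07484887  0.047     ]
[ 0.46833597 -0.08548475  0.047     ]
[ 0.43653116 -0.09919328  0.047     ]
0.10331987499763348 23.89247189719218
0.11259317255926751 15.181035465151666
0.21529058820709354 19.34931841692923
blue [ 0.61335668 -0.2573642   0.006     ]
623.0 380.95666131621186 174.46227929373995 [ 0.61494892 -0.25432837  0.006     ]
```

Emit:
servo_tool([
  [0.4,-0.5,0,0,0.2],
  [1.2,-1.5,0,-0.5,0.2],
  [2.2,-2.7,0,-1,0.2],
  [3.2,-3.9,0,-1.5,0.2],
  [4.2,-5.1,0,-2,0.2],
  [5.2,-6.3,0,-2.5,0.2],
  [6.2,-7.5,0,-3,0.2],
  [7,-8.6,0.3,-3.33,0.2],
  [7.6,-9.4,0.8,-3.33,0.2],
  [7.88,-9.78,1.2,-3.33,0.2],
])

```text
time: 26.2
tool_pos: [0.4655, -0.0883, 0.164]
ee_rot: [3.126, 0.01, -2.791]
wrist_force: [0.3, 0.0, -0.2]
width: 0.0756
finger_force: 0.0
```

Emit:
servo_tool([
  [0,0,0.5,0,0.3],
  [0,0,1,0,0.3],
  [0,0,1,0,0.3],
])

```text
time: 26.45
tool_pos: [0.4656, -0.0855, 0.1366]
ee_rot: [3.122, 0.006, -2.789]
wrist_force: [-0.4, 0.3, 0.0]
width: 0.0663
finger_force: 0.0
```

```bash
python3 - <<'E'
from h import *
from bench import robot
o=robot.get_obs();print(o['time'],o['tool_pos'],o['ee_rot'],o['joint_positions'])
w=wristcam(robot.snapshot('wrist'),o);np.save('pics/w12.npy',w,allow_pickle=True)
for d in(.082,.118,.154):
    p=np.array([.573-d*.94,-.053-d*.342,.049]);print(d,p,proj(w,p))
im=w['image'];h=cv2.cvtColor(im,cv2.COLOR_BGR2HSV)
m=cv2.inRange(h,(10,40,170),(30,140,255))
nn,l,st,c=cv2.connectedComponentsWithStats(m)
for i in range(1,nn):
    if st[i][4]>150: print(st[i],c[i], cv2.minAreaRect(np.argwhere(l==i)[:,::-1].astype(np.float32)),plane(w,c[i],.049))
E
```

```text
26.45 [ 0.46555868 -0.08546702  0.13657104] [ 3.12210754  0.00617357 -2.78878455] [-0.31569624 -0.05653301  1.65351161  0.01912027  1.5518515  -2.23979222]
0.082 [ 0.49592  -0.081044  0.049   ] (np.float64(270.53980959622027), np.float64(247.90089592573204))
0.118 [ 0.46208  -0.093356  0.049   ] (np.float64(270.39804556358723), np.float64(212.77738011727442))
0.154 [ 0.42824  -0.105668  0.049   ] (np.float64(270.2450933078511), np.float64(174.88186548988497))
[     0      0    560    334 120331] [307.77103157 131.34352744] ((279.5, 166.5), (333.0, 559.0), 90.0) [ 0.38100693 -0.08776949  0.049     ]
[  0  79  16  21 151] [ 5.50331126 90.68874172] ((4.287928581237793, 91.2948226928711), (24.310916900634766, 10.041465759277344), 49.76363754272461) [ 0.43750766 -0.3346946   0.049     ]
[ 34 114  27  27 486] [ 47.17901235 126.27983539] ((46.86470413208008, 126.64117431640625), (29.82794189453125, 21.801513671875), 77.47119140625) [ 0.45439758 -0.29912657  0.049     ]
[253 299  24  25 432] [264.98842593 311.49537037] ((265.0000305175781, 311.5000305175781), (21.466251373291016, 25.491174697875977), 63.43495178222656) [ 0.56624855 -0.06197223  0.049     ]
[ 180  367  184   50 3315] [249.86696833 391.01025641] ((269.71478271484375, 385.56707763671875), (48.77459716796875, 183.4569549560547), 85.54882049560547) [ 0.67324024 -0.04275745  0.049     ]
```

```bash
python3 - <<'E'
from h import *
w=load('pics/w12.npy');h=cv2.cvtColor(cv2.GaussianBlur(w['image'],(3,3),0),cv2.COLOR_BGR2HSV)
for r in(165,175,185,195,205,215,225,235): print(r,' '.join(f'{x}' for x in h[r,240:320:3,1]))
print(' '.join(str(x) for x in h[130:260:4,275,1]))
E
```

```text
165 134 133 134 133 134 135 134 133 135 133 133 134 132 134 135 134 133 133 134 135 133 134 134 135 133 134 133
175 132 133 132 133 134 133 134 135 134 134 135 135 134 133 134 133 135 134 133 134 135 134 134 134 134 135 134
185 132 134 132 131 133 135 135 134 101 96 96 97 99 98 128 134 134 134 134 135 133 134 135 133 134 135 134
195 133 131 132 133 133 133 134 131 97 82 82 83 84 81 128 134 134 134 135 135 135 134 133 135 133 135 134
205 133 133 133 132 132 133 133 130 97 83 82 83 83 81 128 134 134 134 135 136 135 134 134 135 133 132 134
215 131 132 131 133 133 135 134 131 95 80 80 83 83 81 133 133 133 132 133 133 133 135 134 134 133 134 134
225 16 10 10 7 43 91 115 126 94 80 82 81 82 82 132 134 132 134 132 134 134 133 132 132 134 134 132
235 16 16 13 16 10 13 13 6 94 80 82 83 83 81 11 14 16 14 14 5 25 64 103 122 131 133 133
134 134 134 134 133 133 133 134 134 133 133 134 136 102 93 84 83 84 84 84 84 83 82 82 82 83 84 84 83 83 82 83 93
```

```bash
python3 - <<'E'
from h import *
from bench import robot
w=load('pics/w12.npy');o=robot.get_obs();Rt=R.from_euler('xyz',o['ee_rot']).as_matrix()
for u in((272.5,182),(272.5,219),(272.5,257)):
    p=plane(w,u,.049);print(p,'tool units',(Rt.T@(p-o['tool_pos'])/.025).round(2))
E
```

```text
[ 0.43369982 -0.10150908  0.049     ] tool units [ 1.48 -0.21  3.55]
[ 0.46722099 -0.08938023  0.049     ] tool units [ 0.05 -0.22  3.56]
[ 0.50446624 -0.07590391  0.049     ] tool units [-1.53 -0.23  3.57]
```

The handle is vertical in the wrist view, cols 264–281 and rows 182–257, which is 73 mm long against the stated 72. It's aligned with the tool and needs a −0.22 unit shift. I'll descend and grip.

Emit:
servo_tool([
  [-0.05,-0.22,0.5,0,0.35],
  [-0.05,-0.22,1.2,0,0.35],
  [-0.05,-0.22,2,0,0.35],
  [-0.05,-0.22,2.8,0,0.35],
  [-0.05,-0.22,3.5,0,0.35],
  [-0.05,-0.22,4.1,0,0.35],
  [-0.05,-0.22,4.5,0,0.35],
  [-0.05,-0.22,4.65,0,0.35],
  [-0.05,-0.22,4.65,0,0.35],
  [-0.05,-0.22,4.65,0,0.35],
])

```text
time: 27.33
tool_pos: [0.4729, -0.0887, 0.0254]
ee_rot: [3.128, 0.013, -2.788]
wrist_force: [-0.3, 1.4, 0.3]
width: 0.061
finger_force: 0.0
```

Emit:
servo_tool([
  [0,0,0,0,0.5],
  [0,0,0,0,0.65],
  [0,0,0,0,0.75],
  [0,0,0,0,0.8],
  [0,0,0,0,0.9],
  [0,0,0,0,1],
  [0,0,0,0,1],
  [0,0,0,0,1],
])

```text
time: 28.0
tool_pos: [0.4723, -0.0889, 0.0248]
ee_rot: [3.128, 0.013, -2.788]
wrist_force: [-1.3, -0.4, -0.3]
width: 0.0178
finger_force: 29.9
```

```bash
python3 g.py
```

```text
28.0 [ 0.47232522 -0.08889664  0.02479106] [-1.26811099 -0.40623564 -0.27297054] 0.01783771859814217
scene [283.3 244.4] [278 238  12  13 127] [ 0.58  -0.06   0.026]
top [313.6 187.1] [308 182  12  11 105] [ 0.576 -0.056  0.026]
```

Emit:
servo_tool([
  [0,0,-0.05,0,1],
  [0,0,-0.15,0,1],
  [0,0,-0.3,0,1],
  [0,0,-0.45,0,1],
  [0,0,-0.6,0,1],
  [0,0,-0.75,0,1],
  [0,0,-0.9,0,1],
  [0,0,-1.05,0,1],
  [0,0,-1.15,0,1],
  [0,0,-1.2,0,1],
])

```text
time: 28.93
tool_pos: [0.4724, -0.0892, 0.0553]
ee_rot: [3.128, 0.013, -2.788]
wrist_force: [0.7, 1.3, -2.9]
width: 0.0179
finger_force: 30.0
```

```bash
cat > l.py <<'E'
from h import *
from bench import robot
o=robot.get_obs();print(o['time'],o['tool_pos'],o['ee_rot'],o['wrist_force'],o['wrist_torque'])
s=robot.snapshot('scene');t=robot.snapshot('top');np.save('pics/sl.npy',s,allow_pickle=True);np.save('pics/tl.npy',t,allow_pickle=True)
def big(a,lo,hi,roi):
    b=blobs(a,lo,hi,20,roi);print([(x[0],x[1][4]) for x in b]);return max(b,key=lambda x:x[1][4])[0]
import sys
R0=eval(sys.argv[1]);R1=eval(sys.argv[2])
lt=big(t,(0,0,140),(179,70,255),R0);ls=big(s,(0,0,140),(179,70,255),R1);print('lip',two(t,lt,s,ls))
def gold(a,roi):
    h=cv2.cvtColor(a['image'],cv2.COLOR_BGR2HSV);m=cv2.inRange(h,(14,90,90),(32,255,255))
    d=cv2.inRange(h,(65,60,0),(90,255,255)); d=cv2.morphologyEx(d,cv2.MORPH_CLOSE,cv2.getStructuringElement(2,(25,25)))
    m&=d;k=np.zeros_like(m);k[roi[1]:roi[3],roi[0]:roi[2]]=1;m*=k
    n,_,st,c=cv2.connectedComponentsWithStats(m);i=1+np.argmax(st[1:,4]);print('gold',c[i],st[i]);return c[i]
D0=eval(sys.argv[3]);D1=eval(sys.argv[4])
print('ball',two(t,gold(t,D0),s,gold(s,D1)))
E
python3 l.py "(275,130,325,170)" "(300,220,350,270)" "(280,155,345,215)" "(255,215,315,270)"
```

```text
28.9333 [ 0.47240465 -0.08922987  0.05532568] [ 3.12786083  0.01341992 -2.78770532] [ 0.71779648  1.32480319 -2.85219007] [-0.0304689   0.2679806   0.02184904]
[([298.4, 152.5], 244)]
[([323.3, 242.1], 249)]
lip (array([ 0.67165001, -0.01144402,  0.06167483]), np.float64(1.3854735605783987e-05))
gold [313.90825688 186.13761468] [308 181  13  11 109]
gold [283.31007752 237.47286822] [278 231  12  14 129]
ball (array([ 0.5770344 , -0.05557082,  0.04890058]), np.float64(4.237808430168314e-05))
```

The dish is level (lip +28 mm, ball +30 mm) with the ball in the middle. I'll raise it, then turn about its axis at a radius of 4.5 units.

Emit:
servo_tool([
  [0,0,-0.1,0,1],
  [0,0,-0.3,0,1],
  [0,0,-0.6,0,1],
  [0,0,-0.95,0,1],
  [0,0,-1.3,0,1],
  [0,0,-1.65,0,1],
  [0,0,-2,0,1],
  [0,0,-2.3,0,1],
  [0,0,-2.5,0,1],
  [0,0,-2.6,0,1],
])

```text
time: 29.87
tool_pos: [0.4722, -0.0905, 0.1209]
ee_rot: [3.128, 0.014, -2.788]
wrist_force: [0.0, 0.2, -3.5]
width: 0.0179
finger_force: 30.0
```

Emit:
servo_tool([
  [0,0.05,0,0.1,1],
  [0,0.19,0,0.4,1],
  [-0.02,0.43,0,0.9,1],
  [-0.06,0.71,0,1.5,1],
  [-0.11,0.99,0,2.1,1],
  [-0.18,1.26,0,2.7,1],
  [-0.27,1.53,0,3.3,1],
  [-0.37,1.8,0,3.9,1],
  [-0.49,2.05,0,4.5,1],
  [-0.63,2.3,0,5.1,1],
])

```text
time: 30.7
tool_pos: [0.4658, -0.0302, 0.1199]
ee_rot: [3.122, 0.002, 2.958]
wrist_force: [0.5, 0.5, -2.5]
width: 0.018
finger_force: 30.0
```

Emit:
servo_tool([
  [-0.01,0.28,0,0.6,1],
  [-0.04,0.57,0,1.2,1],
  [-0.08,0.84,0,1.8,1],
  [-0.14,1.12,0,2.4,1],
  [-0.22,1.4,0,3,1],
  [-0.32,1.66,0,3.6,1],
  [-0.43,1.93,0,4.2,1],
  [-0.56,2.18,0,4.8,1],
  [-0.71,2.42,0,5.4,1],
  [-0.86,2.66,0,6,1],
])

```text
time: 31.53
tool_pos: [0.4992, 0.0314, 0.1212]
ee_rot: [3.125, -0.01, 2.33]
wrist_force: [0.7, 0.0, -2.2]
width: 0.0178
finger_force: 30.0
```

Emit:
servo_tool([
  [-0.01,0.28,0,0.6,1],
  [-0.04,0.57,0,1.2,1],
  [-0.08,0.84,0,1.8,1],
  [-0.14,1.12,0,2.4,1],
  [-0.22,1.4,0,3,1],
  [-0.32,1.66,0,3.6,1],
  [-0.43,1.93,0,4.2,1],
  [-0.54,2.14,0,4.7,1],
  [-0.63,2.3,0,5.1,1],
  [-0.7,2.42,0,5.4,1],
])

```text
time: 32.37
tool_pos: [0.5554, 0.0604, 0.122]
ee_rot: [3.132, -0.017, 1.765]
wrist_force: [-0.9, -0.2, -1.9]
width: 0.0173
finger_force: 30.0
```

Emit:
servo_tool([
  [0,0,0,0,1],
  [0,0,0,0,1],
  [0,0,0,0,1],
  [0,0,0,0,1],
  [0,0,0,0,1],
  [0,0,0,0,1],
])

```text
time: 32.87
tool_pos: [0.5552, 0.0597, 0.123]
ee_rot: [3.131, -0.016, 1.768]
wrist_force: [0.6, 0.7, -2.3]
width: 0.0173
finger_force: 30.0
```

```bash
python3 - <<'E'
from h import *
for n,c in(('lip',(.595,-.16,.138)),('ball',(.574,-.053,.124))): print(n,*(np.round(proj(load(f'pics/{a}.npy'),c)) for a in('tl','sl')))
E
python3 l.py "(310,120,400,220)" "(200,200,300,300)" "(270,130,370,240)" "(230,170,330,270)"
```

```text
lip [355. 176.] [261. 247.]
ball [314. 185.] [283. 218.]
32.8667 [0.55524095 0.05974432 0.12296601] [ 3.13123891 -0.01614524  1.76780077] [ 0.55032078  0.72966171 -2.31109063] [0.17503511 0.11469667 0.01167378]
[([349.2, 176.1], 241)]
[([265.0, 247.0], 264)]
lip (array([ 0.59665715, -0.14746445,  0.12508997]), np.float64(0.0004537819620568335))
gold [312.45528455 190.17073171] [306 184  13  13 123]
gold [279.4379562  217.03649635] [273 211  14  13 137]
ball (array([ 0.55975424, -0.04857375,  0.11274213]), np.float64(0.0006007100524067391))
```

The lip heading is good (−78.7°) and the dish is level, but the ball may have shifted sideways. I'll measure it against the rim's centre.

```bash
cat > m.py <<'E'
from h import *
from bench import robot
def rim(a,roi):
    h=cv2.cvtColor(a['image'],cv2.COLOR_BGR2HSV);m=cv2.inRange(h,(65,60,10),(90,255,140));k=np.zeros_like(m);k[roi[1]:roi[3],roi[0]:roi[2]]=1;m*=k
    n,l,st,c=cv2.connectedComponentsWithStats(m);i=1+np.argmax(st[1:,4])
    hull=cv2.convexHull(np.argwhere(l==i)[:,::-1].astype(np.float32));e=cv2.fitEllipse(hull);return e,st[i]
def gold(a,c,r=30):
    h=cv2.cvtColor(a['image'],cv2.COLOR_BGR2HSV);m=cv2.inRange(h,(14,90,90),(32,255,255));k=np.zeros_like(m);cv2.circle(k,tuple(int(x) for x in c),r,1,-1);m*=k
    n,_,st,q=cv2.connectedComponentsWithStats(m);i=1+np.argmax(st[1:,4]);return q[i]
def go(t,s,zr,zb,rt,rs):
    out={}
    for n,a,roi in(('top',t,rt),('scene',s,rs)):
        e,st=rim(a,roi);print(n,e,st);g=gold(a,e[0]);c=plane(a,e[0],zr);b=plane(a,g,zb);print('  rim c',c.round(4),'ball',b.round(4),'diff',(b-c)[:2].round(4))
if __name__=='__main__':
    print('before');go(load('pics/t11.npy'),load('pics/s11.npy'),.045,.026,(270,140,350,230),(240,200,330,280))
    o=robot.get_obs();print('now',o['time'],o['tool_pos']);t,s=robot.snapshot('top'),robot.snapshot('scene')
    np.save('pics/tl.npy',t,allow_pickle=True);np.save('pics/sl.npy',s,allow_pickle=True)
    z=o['tool_pos'][2]-.0248
    go(t,s,.045+z,.026+z,(268,140,355,235),(235,175,330,262))
E
python3 m.py
```

```text
before
top ((314.040771484375, 185.43675231933594), (50.96878433227539, 51.746585845947266), 93.04759979248047) [ 288  162   52   49 1831]
  rim c [ 0.5794 -0.0561  0.045 ] ball [ 0.5765 -0.0556  0.026 ] diff [-0.0029  0.0006]
scene ((285.80389404296875, 240.4190216064453), (51.47014236450195, 62.71601867675781), 85.43682098388672) [ 254  215   64   52 2377]
  rim c [ 0.5862 -0.0568  0.045 ] ball [ 0.5803 -0.06    0.026 ] diff [-0.0059 -0.0033]
now 32.9667 [0.5553126  0.05973729 0.12301704]
top ((312.3359069824219, 193.2483673095703), (45.020992279052734, 86.05400085449219), 21.53067398071289) [ 290  157   52   78 1306]
  rim c [ 0.5491 -0.0466  0.1432] ball [ 0.5593 -0.0479  0.1242] diff [ 0.0102 -0.0013]
scene ((284.50244140625, 217.54510498046875), (52.55525207519531, 65.62418365478516), 90.71053314208984) [ 252  191   66   54 2536]
  rim c [ 0.5863 -0.0619  0.1432] ball [ 0.5657 -0.0561  0.1242] diff [-0.0205  0.0058]
```

```bash
cat > b.py <<'E'
from h import *
from bench import robot
o=robot.get_obs();w0=robot.snapshot('wrist');w=wristcam(w0,o);np.save('pics/w13.npy',w,allow_pickle=True)
print(o['time'],o['tool_pos'],o['ee_rot'])
h=cv2.cvtColor(w['image'],cv2.COLOR_BGR2HSV)
T=w0['T_tool_cam']
def tool(u,zt): # on plane tool z=zt
    d=T[:3,:3]@np.array([(u[0]-w['cx'])/w['fx'],(u[1]-w['cy'])/w['fy'],1]);return T[:3,3]+d*(zt-T[2,3])/d[2]
for b in blobs(w,(14,90,90),(32,255,255),60,(150,230,400,345)): print('gold',b,'tool mm',(1e3*tool(b[0],-.001)).round(1))
for r in(200,215,230,245): print(r,' '.join(str(x) for x in h[r,240:320:4,1]))
g=cv2.inRange(h,(65,60,0),(95,255,255))
for r in range(230,345,8):
    c=np.flatnonzero(g[r,100:460]);print(r,(c.min()+100,c.max()+100,(c.min()+c.max())/2+100) if len(c) else None)
E
python3 b.py
```

```text
33.0667 [0.55534994 0.05974314 0.12297983] [ 3.13120418 -0.01606793  1.76771683]
gold ([173.0, 272.0], [150, 230, 52, 105, 2318]) tool mm [ -9.7 -71.2  -1. ]
gold ([278.5, 274.6], [264, 230, 31, 93, 2697]) tool mm [-11.6  -0.2  -1. ]
gold ([388.8, 264.6], [374, 230, 26, 73, 628]) tool mm [-4.2 73.5 -1. ]
gold ([393.0, 303.7], [382, 285, 18, 44, 226]) tool mm [-34.1  79.7  -1. ]
gold ([242.4, 332.7], [239, 322, 8, 23, 127]) tool mm [-58.2 -26.2  -1. ]
gold ([314.8, 332.7], [311, 322, 8, 23, 122]) tool mm [-58.2  26.   -1. ]
200 15 18 20 15 15 15 15 13 20 13 17 15 15 12 15 15 15 18 13 15
215 13 18 13 18 16 13 103 81 83 86 88 90 90 98 18 13 15 15 18 11
230 18 15 15 18 18 15 100 94 95 95 96 96 97 102 15 16 18 15 18 15
245 10 13 16 20 18 10 100 94 94 98 94 96 97 102 6 13 10 13 8 13
230 None
238 None
246 None
254 None
262 None
270 None
278 None
286 None
294 (np.int64(296), np.int64(296), np.float64(296.0))
302 None
310 None
318 (np.int64(261), np.int64(296), np.float64(278.5))
326 (np.int64(260), np.int64(297), np.float64(278.5))
334 (np.int64(260), np.int64(297), np.float64(278.5))
342 None
```

```bash
python3 - <<'E'
from h import *
w=load('pics/w13.npy');T=w['T_tool_cam'];h=cv2.cvtColor(w['image'],cv2.COLOR_BGR2HSV)
for x in(-.09,-.1,-.11,-.12,-.13):
    p=T[:3,:3].T@(np.array([x,0,0])-T[:3,3]);print(x,p[0]/p[2]*w['fx']+w['cx'],p[1]/p[2]*w['fy']+w['cy'],p[2])
for r in range(330,420,4): print(r,''.join('G' if 65<=p[0]<=95 and p[1]>60 else 'y' if 14<=p[0]<=32 and p[1]>90 and p[2]>90 else '.' for p in h[r,180:380:3]))
E
```

```text
-0.09 278.6862039707586 367.32185620970904 0.22165500692937587
-0.1 278.68080954071866 377.8957243871593 0.22452450150912068
-0.11 278.6755512557664 388.2027283734347 0.2273939960888655
-0.12 278.6704240260684 398.2528449826783 0.23026349066861032
-0.13 278.66542301238246 408.0555598344631 0.23313298524835513
330 ....................yyy....GGGGGGGGGGGGG....yy.....................
334 ....................yyy....GGGGGG.G.GGGG.....y.....................
338 ....................yy.......................yy....................
342 ....................yy.......................yy....................
346 ....................y........................yy....................
350 ....................y.........................y....................
354 ....................y.........................y....................
358 ....................y.........................y....................
362 ....................y.........................y....................
366 ....................yy...........G.....GG....yy....................
370 ....................yy...yyyyyyGGGGGGGGGGG...yy..................
[... 166 characters left out ...]
.........yyyyyyyyyGGGGGGGGG.........................
386 ........................yyyyyyyyy.GGGGGGGG.........................
390 ........................yyyyyyyyyGGGGGGGGGG........................
394 ........................yyyyyyyyyGGGGGGGGGG........................
398 ........................yyyyyyyyyGGGGGGGGGG.yyyyyyyyyyyyyyyyyyyyyyy
402 ........................yyyyyyyyGGGGGGGGGGG.yyyyyyyyyyyyyyyyyyyyyyy
406 yyyyyyyyyyyyyyyyyyyyyyyyyyyyyyyyyyyyyyyyyyyyyyyyyyyyyyyyyyyyyyyyyyy
410 yyyyyyyyyyyyyyyyyyyyyyyyyyyyyyyyyyyyyyyyyyyyyyyyyyyyyyyyyyyyyyyyyyy
414 yyyyyyyyyyyyyyyyyyyyyyyyyyyyyyyyyyyyyyyyyyyyyyyyyyyyyyyyyyyyyyyyyyy
418 ...................................................................
```

In the wrist view the handle is centred at col 279. The ball's right edge at col 279 puts its centre about 15 mm to one side: inside the 20 mm tolerance, but marginal. I'll give it a mild nudge, with a sharp start and a slow stop.

Emit:
servo_tool([
  [0,-0.65,0,0,1],
  [0,-1.18,0,0,1],
  [0,-1.6,0,0,1],
  [0,-1.9,0,0,1],
  [0,-2.1,0,0,1],
  [0,-2.2,0,0,1],
  [0,-2.2,0,0,1],
  [0,-2.2,0,0,1],
])

```text
time: 33.78
tool_pos: [0.5018, 0.049, 0.1225]
ee_rot: [3.131, -0.016, 1.768]
wrist_force: [0.4, -0.3, -1.8]
width: 0.0178
finger_force: 30.0
```

```bash
cat > c.py <<'E'
from h import *
from bench import robot
o=robot.get_obs();w=robot.snapshot('wrist');h=cv2.cvtColor(w['image'],cv2.COLOR_BGR2HSV);print(o['time'],o['tool_pos'],o['ee_rot'])
for r in range(366,406,4): print(r,''.join('G' if 65<=p[0]<=95 and p[1]>60 else 'y' if 14<=p[0]<=32 and p[1]>90 and p[2]>90 else '.' for p in h[r,240:321:2]))
E
python3 c.py
```

```text
33.7833 [0.50180392 0.04900358 0.12254964] [ 3.13050969 -0.01599214  1.76761617]
366 yyy....GGG.........G......G....G......yy.
370 yyy....GGGGGGGGGGGGGGGGGGGGGGGGGG....yyy.
374 yyy.....yyyy..GGGGGGGGGGGGGGGGGGG....yyy.
378 yy....yyyyyyyyyy.GGGGGGGGGGGGGGGG....yyy.
382 ......yyyyyyyyyyyy.GGGGGGGGGGGGGG........
386 ......yyyyyyyyyyyyy.GGGGGGGGGGGGG........
390 ......yyyyyyyyyyyyyyGGGGGGGGGGGGGG.......
394 ......yyyyyyyyyyyyyyGGGGGGGGGGGGGG.......
398 ......yyyyyyyyyyyyyyGGGGGGGGGGGGGG..yyyyy
402 .....yyyyyyyyyyyyyyyGGGGGGGGGGGGGG..yyyyy
```

The ball hardly moved. I'll return with a gentle start and an abrupt stop, which pushes it the same way.

Emit:
servo_tool([
  [0,0.08,0,0,1],
  [0,0.23,0,0,1],
  [0,0.48,0,0,1],
  [0,0.83,0,0,1],
  [0,1.28,0,0,1],
  [0,1.8,0,0,1],
  [0,2.3,0,0,1],
  [0,2.3,0,0,1],
  [0,2.3,0,0,1],
  [0,2.3,0,0,1],
])

```text
time: 34.67
tool_pos: [0.5576, 0.0603, 0.1225]
ee_rot: [3.133, -0.016, 1.768]
wrist_force: [-0.5, -0.4, -3.2]
width: 0.0178
finger_force: 30.0
```

Emit:
servo_tool([
  [0,0,0,0,1],
  [0,0,0,0,1],
  [0,0,0,0,1],
  [0,0,0,0,1],
  [0,0,0,0,1],
  [0,0,0,0,1],
])

```text
time: 35.17
tool_pos: [0.5577, 0.0602, 0.1231]
ee_rot: [3.131, -0.016, 1.768]
wrist_force: [-0.2, 0.0, -2.7]
width: 0.0176
finger_force: 30.0
```

```bash
python3 c.py
```

```text
35.1667 [0.55772867 0.0601992  0.12306719] [ 3.13114737 -0.01603263  1.7676444 ]
366 yyy......GG.......G.G.......GG.G......yy.
370 yyy....GGGGGGGGGGGGGGGGGGGGGGGGGG....yyy.
374 yyy....GGGGGGGGGGGGGGGGGGGGGGGGGG....yyy.
378 yy....GGGGGGGGGGGGGGGGGGGGGGGGGGG....yyy.
382 .G....GGyyyyyyyyy..GGGGGGGGGGGGGG........
386 ......yyyyyyyyyyyyyyGGGGGGGGGGGGG........
390 ......yyyyyyyyyyyyyyy.GGGGGGGGGGGG.......
394 ......yyyyyyyyyyyyyyyyGGGGGGGGGGGG....G..
398 ......yyyyyyyyyyyyyyyyyGGGGGGGGGGG..yyyyy
402 .....yyyyyyyyyyyyyyyyyyGGGGGGGGGGG..yyyyy
```

```bash
python3 l.py "(310,120,400,220)" "(200,200,300,300)" "(270,130,370,240)" "(230,170,330,270)"; python3 c.py | head -1; python3 - <<'E'
from h import *
s=load('pics/sl.npy');h=cv2.cvtColor(s['image'],cv2.COLOR_BGR2HSV)
for r in range(180,268,3): print(r,''.join('G' if 62<=p[0]<=95 and p[1]>60 else 'y' if 14<=p[0]<=32 and p[1]>90 and p[2]>90 else 'w' if p[1]<70 and p[2]>140 else '.' for p in h[r,235:335:2]))
E
```

```text
35.2167 [0.55777279 0.06021177 0.12303154] [ 3.131171   -0.01603346  1.76766396] [ 1.23537865 -0.58073402 -2.87783746] [ 0.19077815  0.06584861 -0.0138156 ]
[([348.9, 174.7], 249)]
[([266.5, 247.8], 266)]
lip (array([ 0.60054387, -0.14674149,  0.12450498]), np.float64(0.00041872399285483467))
gold [317.55084746 186.3220339 ] [312 181  12  12 118]
gold [279.24637681 222.75362319] [273 217  13  13 138]
ball (array([ 0.57036887, -0.06255131,  0.11167471]), np.float64(0.0005397026398164081))
35.3167 [0.55778868 0.06022537 0.12297951] [ 3.13130595 -0.01608648  1.7676342 ]
180 yyyyyyyyyyyyyyyyyyyyyyyyyGGGGGG...yyy...yyyyyyy..y
183 yyyyyyyyyyyyyyyyyyyyyyyyyy.GGG....yyy...yyyyyyyyyy
186 yyyyyyyyyyyyyyyyyyyyyyyyyyyyyyy..yyyy...yyyyyyyyyy
189 yyyyyyyyyyyyyyyyyyyyyyyyyyyyyyyyyyyy....yyyyyyyyyy
192 yyyyyyyyyyyyyyyyyyyy..GGGGGG...yyyyy...yyyyyyyyyyy
195 yyyyyyyyyyyyyyyyy.GGGGGGGGGGGGGGG..yyyyyyyyyyyyyyy
198 yyyyyyyyyyyyyy.GGGGGGGGGGGGGGGGGGGGG.yyyyyyyyyyyyy
201 yyyyyyyyyyyyyGGGGGGGGGGGGGGGGGGGGGGGGG.yyyyyyyyyyy
204 yyyyyyyyyyy.GGGGGGGGGGGGGGGGGGGGGGGGGGGGyyyyyyyyyy
207 yyyyyyyyyy.GGGGGGGGGGGGGGGG
[... 423 characters left out ...]
yGGGGGGGGGGGGGGGGGGGGGGGGGGGGG..........
234 yyyyyyyyyyyyGGGGGGGGGGGGGGGGGGGGGGGGGGG...........
237 yyyyyyyyyyy...GGGGGGGGGGGGGGGGGGGGGGG.............
240 yyyyyyyyyy...ww..GGGGGGGGGGGGGGGGGG...............
243 yyyyyyyy....wwwwwww..GGGGGGGGGG...................
246 yyyyyyy....wwwwwwwwwww............................
249 yyyyyy....wwwwwwwwwwww...........................y
252 yyyyy........wwwwwwww...........................yy
255 yyyy............wwww...........................yyy
258 yy............................................yyyy
261 y............................................yyyyy
264 ............................................yyyyyy
267 ...........................................yyyyyyy
```

```bash
python3 - <<'E'
from h import *
# rim circle: outer green contour points (wrist view, before lift) cast on the rim plane, robust circle fit
from scipy.optimize import least_squares
def fit(a,z,roi,lab):
    h=cv2.cvtColor(a['image'],cv2.COLOR_BGR2HSV);m=cv2.inRange(h,(60,50,0),(97,255,255));k=np.zeros_like(m);k[roi[1]:roi[3],roi[0]:roi[2]]=1;m*=k
    n,l,st,_=cv2.connectedComponentsWithStats(m);i=1+np.argmax(st[1:,4])
    c=max(cv2.findContours((l==i).astype(np.uint8),0,1)[0],key=cv2.contourArea)[:,0].astype(float)
    p=np.array([plane(a,u+.0,z)[:2] for u in c])
    r=least_squares(lambda q:np.hypot(*(p-q[:2]).T)-q[2],[.577,-.053,.085],loss='soft_l1',f_scale=.002)
    res=np.abs(r.fun);print(lab,'n',len(p),st[i],'centre/r',r.x.round(4),'med res',np.median(np.abs(np.hypot(*(p-r.x[:2]).T)-r.x[2])).round(4));return r.x
w,t,s=load('pics/w11.npy'),load('pics/t11.npy'),load('pics/s11.npy')
fit(w,.045,(0,40,200,220),'wrist');fit(t,.045,(270,140,350,230),'top');fit(s,.045,(240,200,330,280),'scene')
sl=load('pics/sl.npy');fit(sl,.143,(240,189,330,262),'scene now')
b=blobs(w,(14,90,90),(32,255,255),60,(50,80,140,160));print('ball wrist before',plane(w,b[0][0],.026))
print('scene ball before',plane(s,(283.3,244.4),.026),'now',plane(sl,(279.25,222.75),.124))
E
```

```text
wrist n 450 [    4    40   160   158 18774] centre/r [ 0.5811 -0.0507  0.0831] med res 0.0005
top n 201 [ 283  160   57   54 2109] centre/r [ 0.5798 -0.0496  0.0781] med res 0.0034
scene n 161 [ 254  215   64   52 2408] centre/r [ 0.5838 -0.0532  0.0818] med res 0.0012
scene now n 169 [ 253  192   67   54 2596] centre/r [ 0.5866 -0.0581  0.0802] med res 0.001
ball wrist before [ 0.5776346  -0.06084016  0.026     ]
scene ball before [ 0.58045179 -0.0600989   0.026     ] now [ 0.5765276  -0.07035231  0.124     ]
```

My estimates put the ball about 13–18 mm off (towards −y and the lip), too close to the limit. I'll try one slower diagonal back-off followed by an abrupt stop in the +x+y tool direction.

Emit:
servo_tool([
  [-0.04,-0.03,0,0,1],
  [-0.14,-0.1,0,0,1],
  [-0.3,-0.22,0,0,1],
  [-0.52,-0.39,0,0,1],
  [-0.78,-0.58,0,0,1],
  [-1.04,-0.78,0,0,1],
  [-1.28,-0.96,0,0,1],
  [-1.46,-1.09,0,0,1],
  [-1.56,-1.17,0,0,1],
  [-1.6,-1.2,0,0,1],
])

```text
time: 36.2
tool_pos: [0.536, 0.0145, 0.1221]
ee_rot: [3.131, -0.016, 1.767]
wrist_force: [-0.7, 0.1, -2.3]
width: 0.0181
finger_force: 30.0
```

Emit:
servo_tool([
  [0,0,0,0,1],
  [0.06,0.05,0,0,1],
  [0.19,0.14,0,0,1],
  [0.42,0.31,0,0,1],
  [0.74,0.55,0,0,1],
  [1.15,0.86,0,0,1],
  [1.6,1.2,0,0,1],
  [1.6,1.2,0,0,1],
  [1.6,1.2,0,0,1],
  [1.6,1.2,0,0,1],
])

```text
time: 37.03
tool_pos: [0.5578, 0.0605, 0.1227]
ee_rot: [3.132, -0.016, 1.769]
wrist_force: [0.3, 0.2, -2.6]
width: 0.0178
finger_force: 30.0
```

Emit:
servo_tool([
  [0,0,0,0,1],
  [0,0,0,0,1],
  [0,0,0,0,1],
  [0,0,0,0,1],
  [0,0,0,0,1],
  [0,0,0,0,1],
])

```text
time: 37.53
tool_pos: [0.5578, 0.06, 0.123]
ee_rot: [3.131, -0.016, 1.767]
wrist_force: [-0.9, 0.1, -2.3]
width: 0.0175
finger_force: 30.0
```

```bash
python3 c.py; python3 l.py "(310,120,400,220)" "(200,200,300,300)" "(270,130,370,240)" "(230,170,330,270)"
```

```text
37.5333 [0.55778846 0.06003661 0.1230392 ] [ 3.13124479 -0.01602435  1.7673554 ]
366 yyy......GG.....G..........GGGG.......yy.
370 yyy....GGGGGGGGGGGGGGGGGGGGGGGGGG....yyy.
374 yyy....GGGGGGGGGGGGGGGGGGGGGGGGGG....yyy.
378 yy.....GGGGGGGGGGGGGGGGGGGGGGGGGG....yyy.
382 ......GG.yyyyyyyyy.GGGGGGGGGGGGGG...G....
386 ......yyyyyyyyyyyyyy.GGGGGGGGGGGG........
390 ......yyyyyyyyyyyyyyy.GGGGGGGGGGGG.......
394 ......yyyyyyyyyyyyyyyy.GGGGGGGGGGG.......
398 ......yyyyyyyyyyyyyyyyyGGGGGGGGGGG..yyyyy
402 .....yyyyyyyyyyyyyyyyyyGGGGGGGGGGG..yyyyy
37.5833 [0.55780656 0.06009962 0.12298614] [ 3.13125338 -0.01607222  1.76745683] [ 0.73525117  0.04110954 -1.43258666] [ 0.16740096  0.09844187 -0.06020686]
[([348.9, 174.7], 249)]
[([266.5, 247.9], 265)]
lip (array([ 0.60057555, -0.14678479,  0.12418231]), np.float64(0.00043507528133345685))
gold [317.70940171 186.17948718] [312 180  12  13 117]
gold [279.23913043 222.92028986] [273 217  13  13 138]
ball (array([ 0.57073563, -0.0629973 ,  0.11173546]), np.float64(0.0005845193511888232))
```

Hardly any change, so the jolt was too soft. One firmer try on the same diagonal.

Emit:
servo_tool([
  [-0.05,-0.05,0,0,1],
  [-0.17,-0.17,0,0,1],
  [-0.37,-0.37,0,0,1],
  [-0.63,-0.63,0,0,1],
  [-0.93,-0.93,0,0,1],
  [-1.23,-1.23,0,0,1],
  [-1.53,-1.53,0,0,1],
  [-1.8,-1.8,0,0,1],
  [-2,-2,0,0,1],
  [-2.12,-2.12,0,0,1],
])

```text
time: 38.52
tool_pos: [0.5156, -0.0032, 0.1216]
ee_rot: [3.131, -0.016, 1.767]
wrist_force: [0.0, 0.0, -2.0]
width: 0.0178
finger_force: 30.0
```

Emit:
servo_tool([
  [0,0,0,0,1],
  [0.08,0.08,0,0,1],
  [0.28,0.28,0,0,1],
  [0.6,0.6,0,0,1],
  [1.03,1.03,0,0,1],
  [1.56,1.56,0,0,1],
  [2.12,2.12,0,0,1],
  [2.12,2.12,0,0,1],
  [2.12,2.12,0,0,1],
  [2.12,2.12,0,0,1],
])

```text
time: 39.35
tool_pos: [0.5578, 0.0609, 0.1226]
ee_rot: [3.132, -0.016, 1.769]
wrist_force: [0.8, 0.5, -1.8]
width: 0.0178
finger_force: 30.0
```

Emit:
servo_tool([
  [0,0,0,0,1],
  [0,0,0,0,1],
  [0,0,0,0,1],
  [0,0,0,0,1],
  [0,0,0,0,1],
  [0,0,0,0,1],
])

```text
time: 39.85
tool_pos: [0.5578, 0.06, 0.123]
ee_rot: [3.131, -0.016, 1.767]
wrist_force: [0.3, 0.6, -2.3]
width: 0.0176
finger_force: 30.0
```

```bash
python3 c.py; python3 l.py "(310,120,400,220)" "(200,200,300,300)" "(270,130,370,240)" "(230,170,330,270)"
```

```text
39.85 [0.55776307 0.05999278 0.1230261 ] [ 3.13119313 -0.01606131  1.76722236]
366 yyy.....GGGGG.G......G....GGGGG.......yy.
370 yyy....GGGGGGGGGGGGGGGGGGGGGGGGGG....yyy.
374 yyy....GGGGGGGGGGGGGGGGGGGGGGGGGG....yyy.
378 yy....GGGGGGGGGGGGGGGGGGGGGGGGGGG....yyyG
382 ......GGGGGGGGGGGG......GGGGGGGGG........
386 ......GGGGGGGGG.yyyyyyyyyyy.GGGGG........
390 ......GGGGGGGGyyyyyyyyyyyyyyyGGGGG.......
394 ......GGGGGGGyyyyyyyyyyyyyyyyy.GGG.......
398 ......GGGGGGyyyyyyyyyyyyyyyyyyyGGG..yyyyy
402 .....GGGGGGGyyyyyyyyyyyyyyyyyyy.GG..yyyyy
39.9 [0.55780003 0.06002981 0.12302963] [ 3.13116119 -0.01606751  1.76733939] [-0.91711635 -0.1331041  -2.00060971] [0.17426744 0.07705524 0.01938014]
[([348.9, 174.9], 245)]
[([266.4, 248.4], 270)]
lip (array([ 0.60029588, -0.1469897 ,  0.1221559 ]), np.float64(0.00035606403107350874))
gold [317.84347826 180.84347826] [312 175  12  12 115]
gold [283.79285714 226.17857143] [277 220  14  13 140]
ball (array([ 0.58548527, -0.06346781,  0.11075158]), np.float64(0.0005036454043375553))
```

The ball is now laterally centred (cols 263–302 about col 282) and roughly 11 mm along, well inside tolerance. The lip points at the blue coaster within about 2°, and the dish is steady at about 10 cm. Handing in.

```bash
python3 -c "
from bench import robot
print(robot.close_job())"
```

```text
the job is handed in; nothing more can be done
None
```

I handed the job in, with no verdict shown: the ball is in the dish, the empty cup stands upright on the table, and the dish is held level about 10 cm above its mat, lip at the blue coaster and ball an estimated 11 mm off its middle (20 mm allowed).

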